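# Fit the logger's battery and click its sprung lid shut

## Robot

A 6-joint arm with a two-finger parallel gripper is mounted at the origin on a cart in front of the work surface, level with it; the furniture and walls round the work are solid. World frame = base frame: x ahead of the robot, y to its left, z up, the work surface at z = 0. Lengths are in m, angles in rad, forces in N, time in s.
With the tool pointing down it reaches from about 0.375 to 0.75 m from the base axis. Payload 9 kg.
Tool frame: the origin (TCP) lies at the very end of the fingers, on their centre line; the grasp point (between the pads) lies 19 mm behind it; z points along the fingers, y is the direction in which the jaws open and shut (so a half turn about z gives the same grasp; the last joint's range is limited). The gripper opens to 85 mm and grips with 20 to 120 N. Pads are 22 mm wide; open, the fingers measure 114 mm over their backs; the gripper's body (76 mm by 85 mm) begins 54 mm behind the grasp point. The pads swing forward as they close: fully open they stand 13 mm farther back than shut.
Start: joints at [-1.367, 0.104, 0.097, 1.564, 0, 1.353], TCP at [0.246, -0.547, 0.21] pointing down, gripper open.
Joint ranges: [-2.99, 2.99], [-0.84, 1.86], [-1.1, 1.16], [-1.84, 2.11], [-1.51, 1.56], [-3.14, 3.14]. Speed limits (rad/s): [2.22, 2.22, 2.57, 3.14, 3.14, 3.14].

## Interface

Orientations are given as a unit quaternion [x, y, z, w].
In Python, from cell import * gives the robot as it stands.
- The arm moves only by the tool apply_moves, never from a script. Its argument "steps" is a list of rows, each an object of numbers: "dx", "dy", "dz": the shift along the tool's x, y, z in cm; "ax", "ay", "az": the turn, a rotation vector about the tool's x, y, z in rad; "gripper": the closure in counts, from 0 (fully open) to 255 (shut). In form: [{"dx": .., "dy": .., "dz": .., "ax": .., "ay": .., "az": .., "gripper": ..}, ...]. A call has 1 to 10 rows; each row is the pose to reach, as a shift and turn from the pose measured when the call began, along the tool's axes at that moment; what a row does not reach only later rows make up. A row lasts 1/10 s, in which the tool goes at most 50 mm and 8.59 degrees, less where a joint would pass 70% of its speed; a pose out of reach is approached as far as the arm can. A call with a gripper value outside its range is refused whole. The fingers move at their own pace and stop on an object; "grip_force" is the grip in N (left out, the last holds). Time passes only in rows, so rows that repeat a pose let the fingers close. It gives the time, the measured TCP pose, the force and the opening at its end, in the units of the state.
- state(): the state, without advancing time (a new reading comes with each control period).
- get_image(name): name is "scene" or "side" or "wrist"; returns the picture (384x512x3 uint8, blue, green, red); there is no depth.
- camera_info(name): a dict with "fx", "fy", "cx", "cy" (pixels), "cam_to_world" (4x4, takes a point from camera to world coordinates). Camera axes: x right, y down, z forward; pixel columns grow to the right and rows downward; lengths in m; the calibration is good to about 2 mm. A picture is of the moment at which its call begins: read the wrist's pose just before it. camera_info takes no time and is no camera call; for the wrist camera it gives the pose at the moment of the call.
- sign_off(): hands the job in, once; it reports no verdict.
The state is a dict: "time_s": time; "joints": joint angles; "joint_velocities": joint speeds; "effort": joint torques, N m; "ee_pos": TCP position; "tool_rot": TCP orientation; "wrist_force": force on the tool from outside, world axes, zero at the start; "moment": the same for the moment, N m; "width": opening from 0.0 (shut) to 1.0 (fully open).
Only numpy, scipy, OpenCV 4.12 (cv2) and the standard library are available. Lean on these libraries where they do the work, as an engineer would, in place of code of your own. Each camera call takes 0.05 s, during which the arm holds its last target.

## Task

Lay the block battery flat on the floor of the data logger's open battery bay, with its two snap terminals in the contact slot at the hinge end. Then swing the lid over and press its free edge down, firmly but gently, until it clicks in under the spring catch and stays shut; the lid is thin plastic, so do not lean on it. Leave the other two packs on the bench where they lie.

Things in the scene. Friction and masses are not known exactly. Their poses are not given: they have to be found in the camera images.
- battery: Block battery, black with an orange band, 26 (x) x 52 (y) x 17 (z) mm, 45 g, lying flat. Smaller than the other two packs. Origin: middle of its underside; +y points to the orange-capped end with the two small round steel snap terminals, which stick out 2.5 mm more. It lies with the terminals roughly away from the robot, at one of three places.
- terminals (a point): Point between the tips of the battery's two snap terminals, on its +y end, 28.5 mm from the battery's origin and 8.5 mm above its underside.
- logger: Data logger: grey case 130 (x) x 160 (y) x 40 mm on four levelling feet. Origin: on the bench under the case's middle; +x from catch to hinge, away from the robot. Its feet are screwed out by different amounts each time, so the deck stands 51 mm above the bench, give or take 7 mm, and bay, hinge and lid with it. More than 20 N of push anywhere on it cracks it.
- bay (a point): Nominal middle of the bay's floor, 42 mm above the bench (true floor up to 7 mm higher or lower); axes as the logger's. Battery's origin belongs here, its +y along the logger's +x. Bay: 9 mm deep, 29.5 mm wide (y), 56 mm long up to two posts with a 21 mm slot between them at the hinge end for the terminals. The battery then stands 8 mm above the deck; the deck beside the bay is clear.
- hinge (a point): Nominal middle of the lid's hinge axis (along the logger's y), 55 mm above the bench, up to 7 mm higher or lower. The lid is a grey shell, 60 mm wide, its free edge 75 mm from the axis; its outer face lies 9 mm outside the line from axis to free edge. Small thumb ribs on the outer face, mid-width, 62 mm from the axis: press there. Behind the lid, above the deck, 80 mm are clear.
- lid (a joint): Lid angle, rad: 0 latched, outer face level, 64 mm above the bench (7 mm more or less); 1.57 upright; 1.9 to 2.1 at the start, leaning back. Stays where it is left, even half pressed. At about 0.08 its lip meets the catch; pressed at the ribs it then takes 8 to 14 N for some 5 mm, falls free for 1 mm as it clicks, and meets the gasket, then a hard stop at -0.005. Reading is noisy, about 0.01 rad.
- catch (a joint): Black sprung slider in front of the lid's free edge, 24 x 22 mm, in two rails, top lower than the shut lid's. 0: home, its bevelled nose over the lid's lip; grows to about 0.003 m towards the robot as the lip pushes it back, and springs home when the lid clicks.
- probe_case: Black flat case 56 x 76 x 22 mm, a bystander. Origin: middle of its underside.
- terminal_pack: Grey block of rail terminals with darker slices, 45 x 57 x 36 mm, a bystander. Origin: middle of its underside. The three packs' places are right of the logger, left of it, and farther back at the left; beyond these on the left, past y = 0.33, stands an instrument some 0.2 m tall: come in from above.
There are look-alikes about, which are no part of the job. What is shaped like the battery but blue is not meant.

How it is judged:
By the outcome, as a careful person would: the job done as asked, in the order asked, and still so for the second after the job is handed in, with the robot touching nothing.
It also fails if it takes over 69 s, if anything falls off the work surface, if the arm or the gripper's body presses on something with over 40 N, if the wrist force passes 120 N, or if a joint passes its speed limit or range.

## Working session

There is one attempt and no reset: what is moved stays moved. The work goes in short steps, Python scripts to look and compute and a tool call to move; the robot and the scene stay as the last step left them, time stands still between calls to the robot, and variables do not carry over. Pictures are saved under pics/ and viewed, and the job is handed in when it is done.

Besides the shell and the picture viewer there is one more tool, called after "Call:" in YAML: its name, and indented under it one key for each argument. apply_moves: Moves the arm, as the interface text tells. Its arguments: {"type":"object","properties":{"steps":{"type":"array","items":{"type":"object","properties":{"dx":{"type":"number"},"dy":{"type":"number"},"dz":{"type":"number"},"ax":{"type":"number"},"ay":{"type":"number"},"az":{"type":"number"},"gripper":{"type":"number"}}}},"grip_force":{"type":"number"}},"required":["steps"]}

```bash
ls; mkdir -p pics; python3 - <<'E'
from cell import *
import cv2
s=state(); print(s)
for n in ["scene","side","wrist"]:
    i=camera_info(n); print(n,i)
    cv2.imwrite(f"pics/{n}0.png",cv2.resize(get_image(n),(800,600),interpolation=cv2.INTER_CUBIC))
E
```

```text
pics
{'time_s': 0.0, 'joints': array([-1.36671100e+00,  1.04693624e-01,  9.64502528e-02,  1.56390361e+00,
        2.40236002e-05,  1.35308796e+00]), 'joint_velocities': array([-0.00140419, -0.00185813,  0.00066001, -0.00046714,  0.0004316 ,
        0.00079964]), 'effort': array([ 3.51115894e-03, -5.56932735e+01,  5.03648579e+01,  1.74247893e-02,
        6.73647855e-05,  5.08933141e-06]), 'ee_pos': array([ 0.24557357, -0.54703935,  0.20891521]), 'tool_rot': array([ 9.77843343e-01,  2.09336905e-01,  1.66114892e-05, -6.75230048e-04]), 'wrist_force': array([0.85669384, 0.56792477, 1.51659769]), 'moment': array([-0.02093229,  0.03531433, -0.02050594]), 'width': 0.9996260097168174}
scene {'fx': 442.1442966266259, 'fy': 442.1442966266259, 'cx': 259.86670721991976, 'cy': 188.93143957807325, 'cam_to_world': array([[-0.80981203, -0.35005715,  0.47081256, -0.13440897],
       [-0.5864383 ,  0.45950249, -0.66704392,  0.86103416],
       [ 0.01716395, -0.81628271, -0.57739756,  0.8670651 ],
       [ 0.        ,  0.        ,  0.        ,  1.        ]])}
side {'fx': 479.8895255732662, 'fy': 479.8895255732662, 'cx': 256.9225161283929, 'cy': 191.19904655255183, 'cam_to_world': array([[ 0.98565203, -0.11110772,  0.12706353,  0.35490458],
       [-0.16688603, -0.52874605,  0.83221191, -1.01671155],
       [-0.02528082, -0.84147649, -0.53970195,  0.70177519],
       [ 0.        ,  0.        ,  0.        ,  1.        ]])}
wrist {'fx': 342.48617927529574, 'fy': 342.48617927529574, 'cx': 252.3804385826366, 'cy': 196.25073063405515, 'cam_to_world': array([[ 4.09660152e-01, -8.78221075e-01, -2.46792023e-01,
         3.08610105e-01],
       [-9.12238194e-01, -3.94327335e-01, -1.11028958e-01,
        -5.17823263e-01],
       [ 1.91129789e-04,  2.70617249e-01, -9.62687004e-01,
         3.71840612e-01],
       [ 0.00000000e+00,  0.00000000e+00,  0.00000000e+00,
         1.00000000e+00]])}
```

View pics/scene0.png

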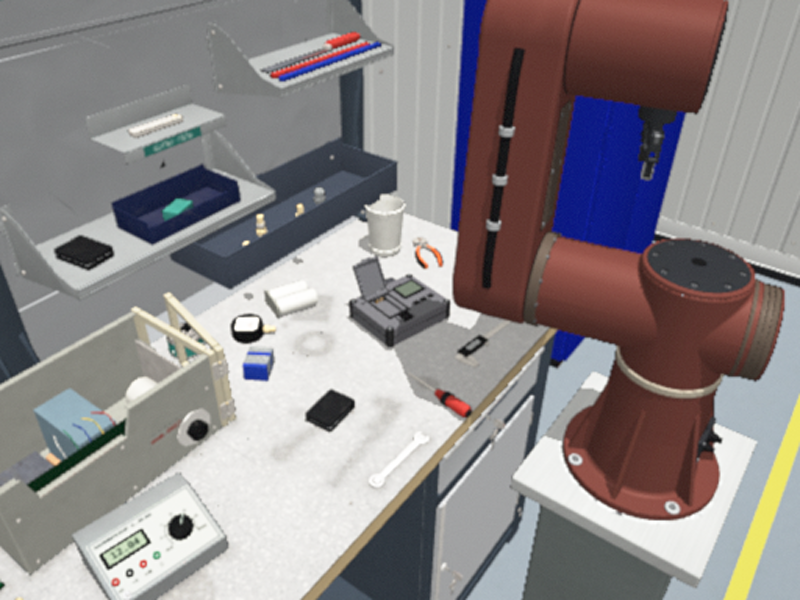

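View pics/side0.png

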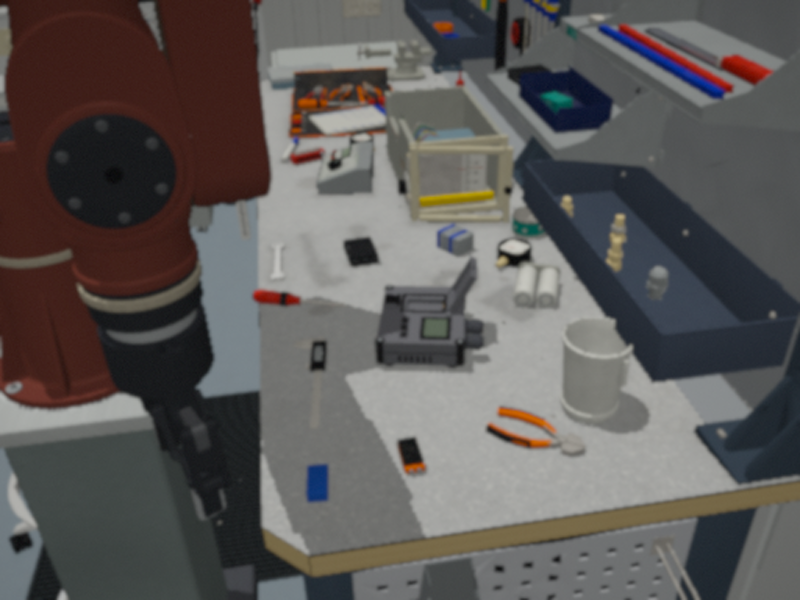

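View pics/wrist0.png

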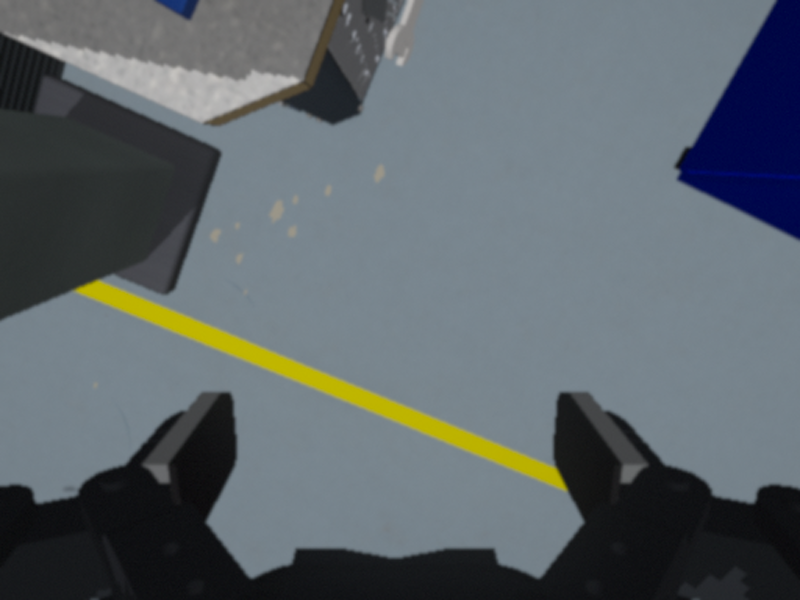

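```bash
cat > h.py <<'E'
import numpy as np, cv2
from cell import *
def ray(name_or_info,u,v,z):
    i=camera_info(name_or_info) if isinstance(name_or_info,str) else name_or_info
    T=i['cam_to_world']; d=T[:3,:3]@np.array([(u-i['cx'])/i['fx'],(v-i['cy'])/i['fy'],1]); o=T[:3,3]
    return o+d*(z-o[2])/d[2]
def proj(i,p):
    T=i['cam_to_world']; q=T[:3,:3].T@(np.array(p)-T[:3,3]); return np.array([i['fx']*q[0]/q[2]+i['cx'],i['fy']*q[1]/q[2]+i['cy']])
def crop(img,x0,x1,y0,y1,f,fn): cv2.imwrite(fn,cv2.resize(img[y0:y1,x0:x1],None,fx=f,fy=f,interpolation=cv2.INTER_CUBIC))
E
python3 - <<'E'
from h import *
im=get_image("side"); crop(im,230,330,160,240,7.5,"pics/side_log.png"); crop(im,180,300,270,330,6.5,"pics/side_bat.png")
im=get_image("scene"); crop(im,215,295,155,225,8,"pics/scene_log.png")
E
```

```text
(no output)
```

View pics/side_log.png

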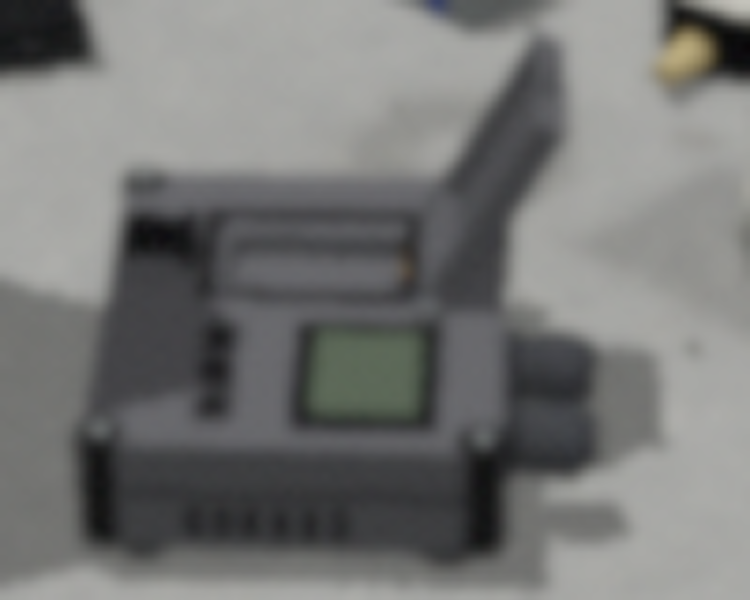

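View pics/side_bat.png

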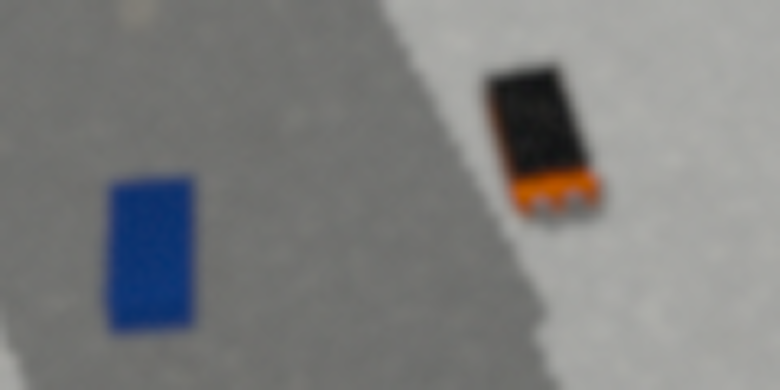

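View pics/scene_log.png

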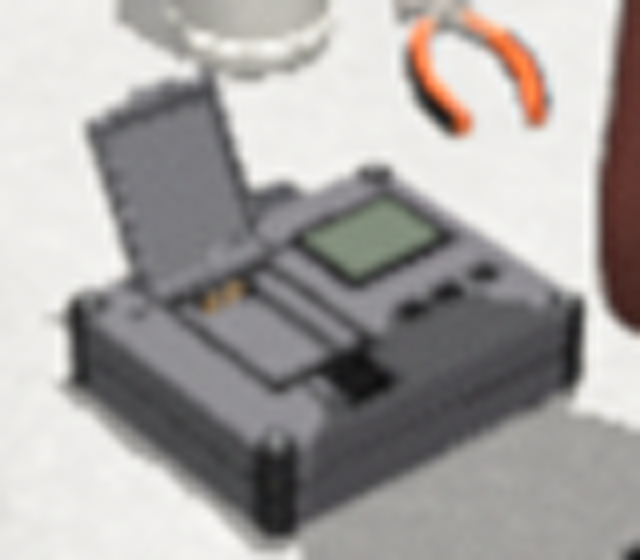

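```bash
python3 - <<'E'
from h import *
np.set_printoptions(precision=4,suppress=True)
B=[(490,75),(560,65),(600,176),(514,182)]
for u,v in B: print('bat',ray('side',180+u/6.5,270+v/6.5,.017))
for n,(u,v) in dict(nl=(90,432),nr=(500,435),fl=(130,178),b1=(212,212),b2=(420,212),b3=(415,297),b4=(208,293),c1=(135,215),c2=(195,220),c3=(190,250),c4=(128,248)).items(): print(n,ray('side',230+u/7.5,160+v/7.5,.051))
for n,(u,v) in dict(fl=(80,305),nl=(275,450),nr=(575,305),fr=(375,175),b1=(180,300),b2=(240,283),b3=(375,345),b4=(278,388)).items(): print('sc',n,ray('scene',215+u/8,155+v/8,.051))
E
```

```text
bat [ 0.4559 -0.2974  0.017 ]
bat [ 0.4784 -0.2972  0.017 ]
bat [ 0.4814 -0.347   0.017 ]
bat [ 0.4555 -0.3445  0.017 ]
nl [ 0.4553 -0.1178  0.051 ]
nr [ 0.5787 -0.1448  0.051 ]
fl [0.4899 0.027  0.051 ]
b1 [ 0.5138 -0.0003  0.051 ]
b2 [ 0.5825 -0.0148  0.051 ]
b3 [ 0.5697 -0.0649  0.051 ]
b4 [ 0.5041 -0.0488  0.051 ]
c1 [0.4879 0.0032 0.051 ]
c2 [ 0.5073 -0.0041  0.051 ]
c3 [ 0.5026 -0.0221  0.051 ]
c4 [ 0.4825 -0.0167  0.051 ]
sc fl [0.6049 0.0033 0.051 ]
sc nl [0.4883 0.0306 0.051 ]
sc nr [ 0.4496 -0.1149  0.051 ]
sc fr [ 0.5664 -0.142   0.051 ]
sc b1 [ 0.5757 -0.0231  0.051 ]
sc b2 [ 0.564  -0.0466  0.051 ]
sc b3 [ 0.4971 -0.0455  0.051 ]
sc b4 [ 0.5104 -0.0006  0.051 ]
```

```bash
cat >> h.py <<'E'
from scipy.spatial.transform import Rotation as Ro
def target_R(psi): # tool down, tool x at yaw psi
    return Ro.from_matrix(np.array([[np.cos(psi),np.sin(psi),0],[np.sin(psi),-np.cos(psi),0],[0,0,-1]]))
def delta(p,psi=None,R=None):
    s=state(); R0=Ro.from_quat(s['tool_rot']); 
    if R is None: R=target_R(psi) if psi is not None else R0
    d=R0.inv().apply(np.array(p)-s['ee_pos'])*100; r=(R0.inv()*R).as_rotvec()
    print('dx %.2f dy %.2f dz %.2f | ax %.3f ay %.3f az %.3f'%(*d,*r))
def st():
    s=state(); R=Ro.from_quat(s['tool_rot']).as_matrix()
    print('t %.2f'%s['time_s'],'p',np.round(s['ee_pos'],4),'psi %.3f'%np.arctan2(R[1,0],R[0,0]),'z',np.round(R[:,2],3),'F',np.round(s['wrist_force'],1),'w %.3f'%s['width'],'q',np.round(s['joints'],2),[ (k,s[k]) for k in s if k in('lid','catch')])
E
python3 -c "
from h import *
st(); delta([.467,-.32,.15],np.pi/2)"
```

```text
t 0.25 p [ 0.2456 -0.5472  0.2093] psi 0.422 z [-0.     0.001 -1.   ] F [ 0.2  0.8 -0.2] w 1.001 q [-1.37  0.1   0.1   1.56 -0.    1.35] []
dx 29.50 dy -11.67 dz 5.94 | ax -0.000 ay -0.000 az -1.149
```

Call:
apply_moves:
  steps:
    - {"dx":29.5,"dy":-11.7,"dz":5.9,"az":-1.149,"gripper":120}
    - {"dx":29.5,"dy":-11.7,"dz":5.9,"az":-1.149,"gripper":120}
    - {"dx":29.5,"dy":-11.7,"dz":5.9,"az":-1.149,"gripper":120}
    - {"dx":29.5,"dy":-11.7,"dz":5.9,"az":-1.149,"gripper":120}
    - {"dx":29.5,"dy":-11.7,"dz":5.9,"az":-1.149,"gripper":120}
    - {"dx":29.5,"dy":-11.7,"dz":5.9,"az":-1.149,"gripper":120}
    - {"dx":29.5,"dy":-11.7,"dz":5.9,"az":-1.149,"gripper":120}
    - {"dx":29.5,"dy":-11.7,"dz":5.9,"az":-1.149,"gripper":120}
    - {"dx":29.5,"dy":-11.7,"dz":5.9,"az":-1.149,"gripper":120}
    - {"dx":29.5,"dy":-11.7,"dz":5.9,"az":-1.149,"gripper":120}

```text
$.steps[0]: bad value
```

```bash
python3 - <<'E'
from h import *
st(); i=camera_info('wrist'); im=get_image('wrist'); np.save('w1.npy',im); import pickle; pickle.dump(i,open('w1.pkl','wb'))
cv2.imwrite('pics/w1.png',cv2.resize(im,(800,600),interpolation=cv2.INTER_CUBIC))
E
```

```text
t 0.25 p [ 0.2456 -0.5472  0.2093] psi 0.422 z [-0.     0.001 -1.   ] F [ 0.2  0.8 -0.2] w 1.001 q [-1.37  0.1   0.1   1.56 -0.    1.35] []
```

View pics/w1.png

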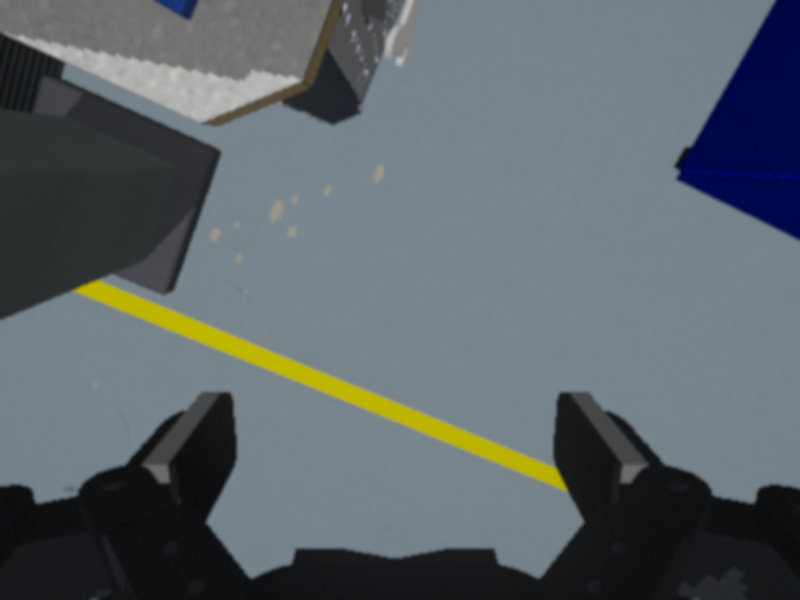

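Call:
apply_moves:
  steps:
    - {"dx":5,"dy":-2,"dz":1,"ax":0,"ay":0,"az":-0.14,"gripper":120}
    - {"dx":10,"dy":-4,"dz":2,"ax":0,"ay":0,"az":-0.28,"gripper":120}

```text
time_s: 0.5
ee_pos: [0.3139, -0.4765, 0.1908]
tool_rot: [0.939, 0.345, 0.0, -0.0]
wrist_force: [1.6, 0.4, -0.3]
width: 0.693
```

```bash
python3 -c "
from h import *
st(); delta([.467,-.32,.15],np.pi/2)"
```

```text
t 0.50 p [ 0.3139 -0.4765  0.1908] psi 0.704 z [ 0.  0. -1.] F [ 1.6  0.4 -0.3] w 0.693 q [-1.22  0.01 -0.03  1.53  0.    1.22] []
dx 21.80 dy -2.01 dz 4.09 | ax -0.000 ay -0.000 az -0.866
```

Call:
apply_moves:
  steps:
    - {"dx":21.8,"dy":-2.0,"dz":4.1,"ax":0,"ay":0,"az":-0.866,"gripper":120}
    - {"dx":21.8,"dy":-2.0,"dz":4.1,"ax":0,"ay":0,"az":-0.866,"gripper":120}
    - {"dx":21.8,"dy":-2.0,"dz":4.1,"ax":0,"ay":0,"az":-0.866,"gripper":120}
    - {"dx":21.8,"dy":-2.0,"dz":4.1,"ax":0,"ay":0,"az":-0.866,"gripper":120}
    - {"dx":21.8,"dy":-2.0,"dz":4.1,"ax":0,"ay":0,"az":-0.866,"gripper":120}
    - {"dx":21.8,"dy":-2.0,"dz":4.1,"ax":0,"ay":0,"az":-0.866,"gripper":120}
    - {"dx":21.8,"dy":-2.0,"dz":4.1,"ax":0,"ay":0,"az":-0.866,"gripper":120}
    - {"dx":21.8,"dy":-2.0,"dz":4.1,"ax":0,"ay":0,"az":-0.866,"gripper":120}

```text
time_s: 1.3
ee_pos: [0.4669, -0.3203, 0.15]
tool_rot: [0.709, 0.706, 0.0, 0.0]
wrist_force: [0.1, -0.4, -0.2]
width: 0.529
```

```bash
python3 - <<'E'
from h import *
st(); i=camera_info('wrist'); im=get_image('wrist'); np.save('w1.npy',im); import pickle; pickle.dump(i,open('w1.pkl','wb'))
cv2.imwrite('pics/w2.png',cv2.resize(im,(800,600),interpolation=cv2.INTER_CUBIC))
E
```

```text
t 1.30 p [ 0.4669 -0.3203  0.15  ] psi 1.567 z [ 0.  0. -1.] F [ 0.1 -0.4 -0.2] w 0.529 q [-0.83 -0.   -0.12  1.45  0.    0.74] []
```

View pics/w2.png

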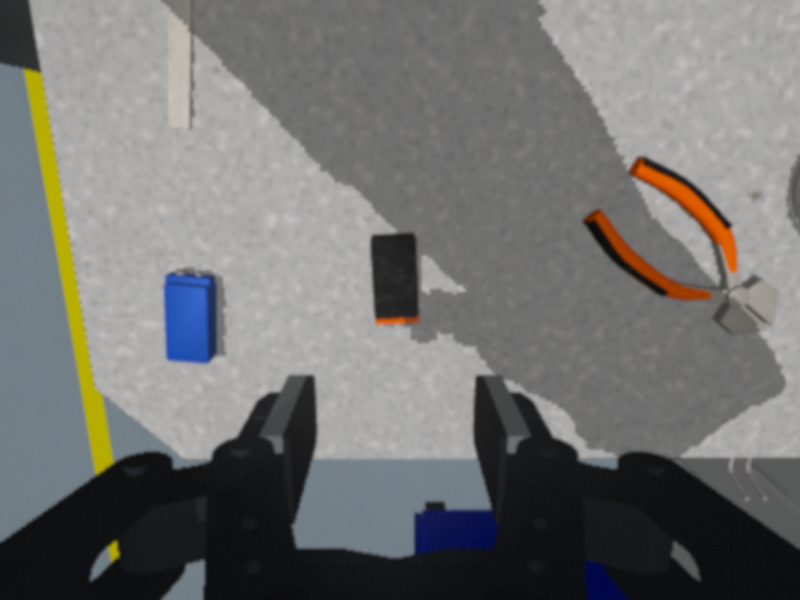

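```bash
python3 - <<'E'
from h import *
import pickle
i=pickle.load(open('w1.pkl','rb')); im=np.load('w1.npy')
crop(im,225,285,140,215,8,'pics/w2b.png')
P=[ray(i,u/1.5625,v/1.5625,.017) for u,v in [(371,236),(415,234),(420,322),(376,324)]]
print(np.round(P,4)); c=np.mean(P,0);a=(P[2]+P[3]-P[0]-P[1])/2; print(c,np.linalg.norm(a),np.degrees(np.arctan2(a[1],a[0])),np.linalg.norm(P[1]-P[0]))
E
```

```text
[[ 0.4547 -0.2932  0.017 ]
 [ 0.479  -0.2922  0.017 ]
 [ 0.4823 -0.3432  0.017 ]
 [ 0.4568 -0.3443  0.017 ]]
[ 0.46817569 -0.31824716  0.017     ] 0.05113371632637097 -87.00815180409089 0.024377427707563654
```

View pics/w2b.png

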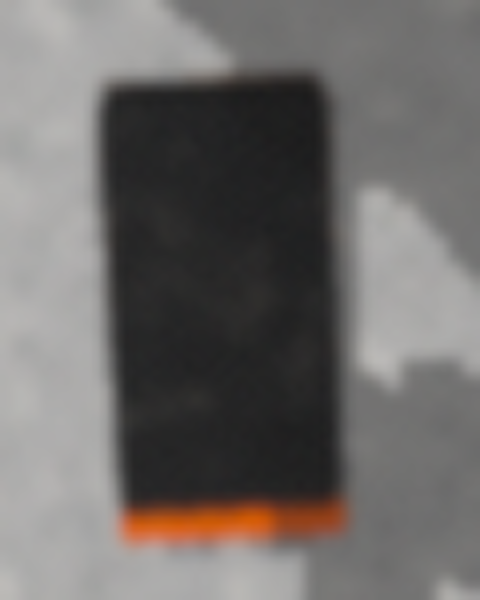

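```bash
python3 -c "
from h import *
delta([.468,-.319,.05],np.radians(93))"
```

```text
dx 0.16 dy 0.12 dz 10.00 | ax 0.000 ay -0.000 az -0.057
```

Call:
apply_moves:
  steps:
    - {"dx":0.2,"dy":0.1,"dz":5.0,"ax":0,"ay":0,"az":-0.057,"gripper":120}
    - {"dx":0.2,"dy":0.1,"dz":10.0,"ax":0,"ay":0,"az":-0.057,"gripper":120}
    - {"dx":0.2,"dy":0.1,"dz":10.0,"ax":0,"ay":0,"az":-0.057,"gripper":120}
    - {"dx":0.2,"dy":0.1,"dz":10.0,"ax":0,"ay":0,"az":-0.057,"gripper":120}

```text
time_s: 1.75
ee_pos: [0.4672, -0.3186, 0.0507]
tool_rot: [0.689, 0.725, 0.0, -0.001]
wrist_force: [0.8, -1.0, 0.4]
width: 0.529
```

```bash
python3 - <<'E'
from h import *
st(); i=camera_info('wrist'); im=get_image('wrist'); np.save('w1.npy',im); import pickle; pickle.dump(i,open('w1.pkl','wb'))
cv2.imwrite('pics/w3.png',cv2.resize(im,(800,600),interpolation=cv2.INTER_CUBIC))
E
```

```text
t 1.75 p [ 0.4672 -0.3186  0.0507] psi 1.621 z [-0.001  0.001 -1.   ] F [ 0.8 -1.   0.4] w 0.529 q [-0.83  0.03 -0.27  1.27  0.    0.69] []
```

View pics/w3.png

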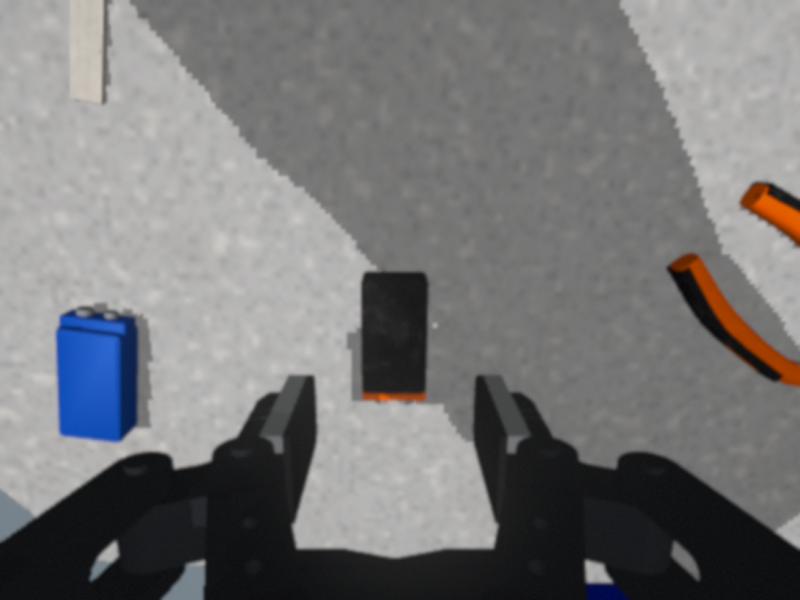

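```bash
python3 - <<'E'
from h import *
import pickle
i=pickle.load(open('w1.pkl','rb')); im=np.load('w1.npy')
f=lambda u,v,z: np.round(ray(i,u/1.5625,v/1.5625,z),4)
print(f(394,272,.0),f(394,272,.017),f(394,402,.017),f(362,340,.017),f(427,340,.017))
print(proj(i,[.4672,-.3186,.0])*1.5625, proj(i,[.468,-.3186,.05])*1.5625)
crop(im,215,290,165,265,6,'pics/w3b.png')
E
```

```text
[ 0.4663 -0.2943  0.    ] [ 0.4662 -0.2907  0.017 ] [ 0.4688 -0.3439  0.017 ] [ 0.4551 -0.3182  0.017 ] [ 0.4803 -0.317   0.017 ]
[393.16189738 328.7593915 ] [395.25280985 376.05529743]
```

View pics/w3b.png

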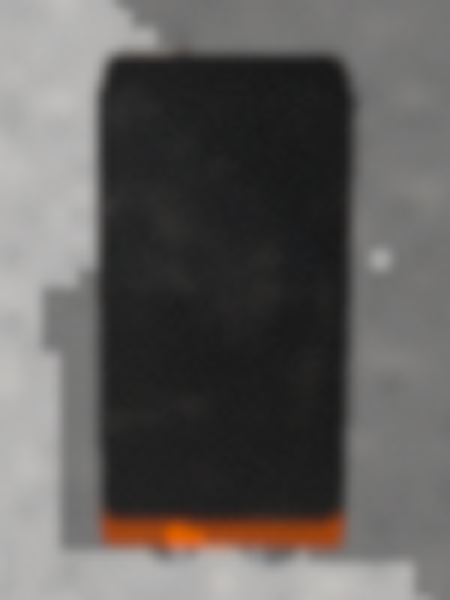

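```bash
python3 -c "
from h import *
delta([.4678,-.318,.010],np.radians(93))"
```

```text
dx 0.18 dy -0.05 dz 4.25 | ax 0.002 ay 0.002 az -0.002
```

Call:
apply_moves:
  steps:
    - {"dx":0.0,"dy":0,"dz":2.5,"ax":0,"ay":0,"az":0,"gripper":120}
    - {"dx":0.0,"dy":0,"dz":3.8,"ax":0,"ay":0,"az":0,"gripper":120}
    - {"dx":0.0,"dy":0,"dz":4.0,"ax":0,"ay":0,"az":0,"gripper":120}
    - {"dx":0.0,"dy":0,"dz":4.0,"ax":0,"ay":0,"az":0,"gripper":120}

```text
time_s: 2.2
ee_pos: [0.4687, -0.3202, 0.0135]
tool_rot: [0.689, 0.725, -0.0, 0.001]
wrist_force: [-0.0, -0.4, 0.9]
width: 0.533
```

```bash
python3 -c "
from h import *
st();delta([.4678,-.318,.010],np.radians(93))"
```

```text
t 2.20 p [ 0.4687 -0.3202  0.0135] psi 1.621 z [ 0.002 -0.002 -1.   ] F [-0.  -0.4  0.9] w 0.533 q [-0.83  0.06 -0.3   1.2   0.    0.69] []
dx 0.22 dy -0.08 dz 0.35 | ax 0.002 ay 0.002 az -0.002
```

Call:
apply_moves:
  steps:
    - {"dx":0.2,"dy":-0.1,"dz":0.35,"ax":0,"ay":0,"az":0,"gripper":120}
    - {"dx":0.2,"dy":-0.1,"dz":0.35,"ax":0,"ay":0,"az":0,"gripper":120}
    - {"dx":0.2,"dy":-0.1,"dz":0.35,"ax":0,"ay":0,"az":0,"gripper":120}

```text
time_s: 2.5
ee_pos: [0.4678, -0.3183, 0.0105]
tool_rot: [0.689, 0.725, -0.0, 0.002]
wrist_force: [0.3, -0.5, 0.2]
width: 0.532
```

```bash
python3 -c "
from h import *
st();delta([.4678,-.318,.010],np.radians(93))"
```

```text
t 2.50 p [ 0.4678 -0.3183  0.0105] psi 1.621 z [ 0.002 -0.002 -1.   ] F [ 0.3 -0.5  0.2] w 0.532 q [-0.83  0.06 -0.31  1.19  0.    0.69] []
dx 0.03 dy 0.01 dz 0.05 | ax 0.002 ay 0.003 az -0.002
```

Positioned; close.

Call:
apply_moves:
  steps:
    - {"dx":0,"dy":0,"dz":0,"ax":0,"ay":0,"az":0,"gripper":255}
    - {"dx":0,"dy":0,"dz":0,"ax":0,"ay":0,"az":0,"gripper":255}
    - {"dx":0,"dy":0,"dz":0,"ax":0,"ay":0,"az":0,"gripper":255}
    - {"dx":0,"dy":0,"dz":0,"ax":0,"ay":0,"az":0,"gripper":255}
    - {"dx":0,"dy":0,"dz":0,"ax":0,"ay":0,"az":0,"gripper":255}
    - {"dx":0,"dy":0,"dz":0,"ax":0,"ay":0,"az":0,"gripper":255}
  grip_force: 40

```text
time_s: 3.1
ee_pos: [0.4677, -0.3183, 0.0105]
tool_rot: [0.689, 0.725, -0.0, 0.002]
wrist_force: [0.0, -0.3, -0.1]
width: 0.001
```

Call:
apply_moves:
  steps:
    - {"dx":0,"dy":0,"dz":-1,"ax":0,"ay":0,"az":0,"gripper":255}
    - {"dx":0,"dy":0,"dz":-3,"ax":0,"ay":0,"az":0,"gripper":255}
    - {"dx":0,"dy":0,"dz":-7,"ax":0,"ay":0,"az":0,"gripper":255}
    - {"dx":0,"dy":0,"dz":-11,"ax":0,"ay":0,"az":0,"gripper":255}
    - {"dx":0,"dy":0,"dz":-14,"ax":0,"ay":0,"az":0,"gripper":255}
    - {"dx":0,"dy":0,"dz":-14,"ax":0,"ay":0,"az":0,"gripper":255}
    - {"dx":0,"dy":0,"dz":-14,"ax":0,"ay":0,"az":0,"gripper":255}

```text
time_s: 3.8
ee_pos: [0.4679, -0.3185, 0.1517]
tool_rot: [0.689, 0.725, -0.0, 0.003]
wrist_force: [-0.4, 0.2, -1.0]
width: 0.001
```

```bash
python3 - <<'E'
from h import *
st(); i=camera_info('wrist'); im=get_image('wrist'); np.save('w1.npy',im); import pickle; pickle.dump(i,open('w1.pkl','wb'))
cv2.imwrite('pics/w4.png',cv2.resize(im,(800,600),interpolation=cv2.INTER_CUBIC))
im=get_image('side'); crop(im,170,330,170,300,5,'pics/s4.png')
delta([.53,-.03,.15],np.radians(167.4))
E
```

```text
t 3.80 p [ 0.4679 -0.3185  0.1517] psi 1.621 z [ 0.004 -0.004 -1.   ] F [-0.4  0.2 -1. ] w 0.001 q [-0.83 -0.01 -0.13  1.45  0.    0.69] []
dx 28.40 dy 7.74 dz -0.08 | ax 0.000 ay 0.002 az -1.300
```

View pics/w4.png

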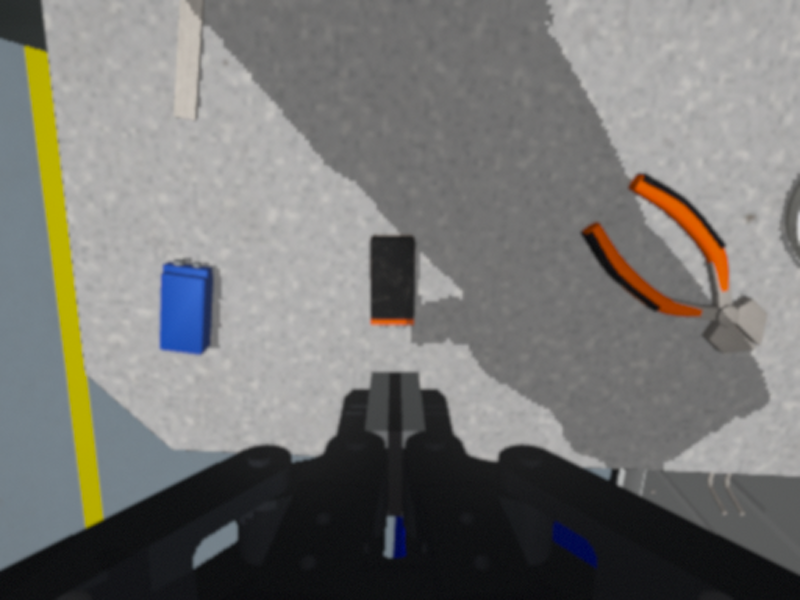

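View pics/s4.png

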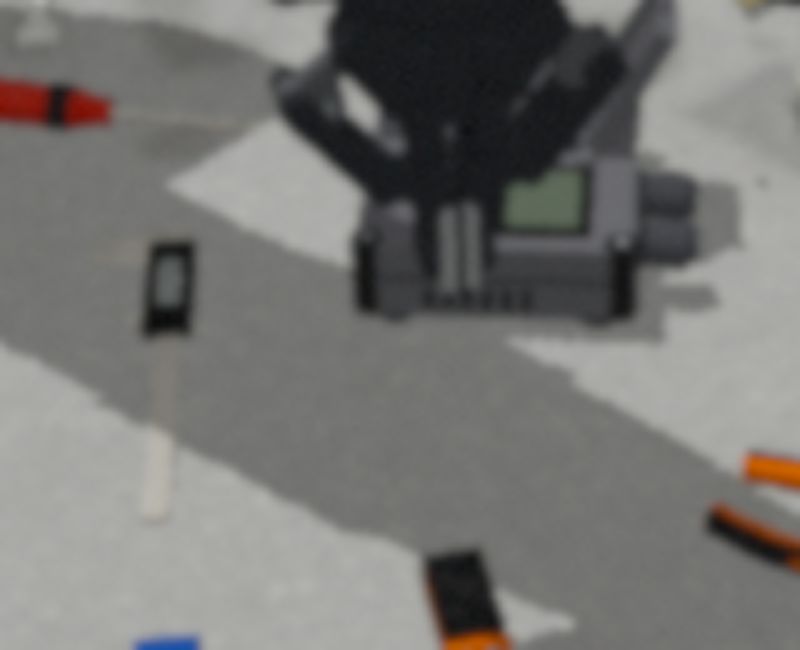

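```bash
python3 - <<'E'
from h import *
i=camera_info('side'); s=state(); p=s['ee_pos']
for dz in [0,.005,.01,.015,.02]: print(dz,(proj(i,p+[0,0,dz])-[170,170])*5, (proj(i,p+[0,.011,dz])-[170,170])*5,(proj(i,p+[0,-.011,dz])-[170,170])*5)
i=camera_info('wrist')
for dz in [0,.005,.01,.015,.02]: print(dz,[np.round(proj(i,p+[0,o,dz])*1.5625,1) for o in (-.011,0,.011)])
E
```

```text
0 [455.46737835 327.55268236] [450.37960207 309.85729972] [460.66041265 345.61415439]
0.005 [455.1902687  316.89840294] [450.09006416 299.25829749] [460.3963111 334.9045704]
0.01 [454.91147623 306.17942287] [449.79878589 288.59558652] [460.13058903 324.12927303]
0.015 [454.63098557 295.39515099] [449.50575153 277.86859067] [459.8632315 313.2876556]
0.02 [454.34878116 284.54498891] [449.21094513 267.07672682] [459.59422334 302.37910394]
0 [array([391.1, 407.2]), array([392.7, 376.8]), array([394.4, 345.3])]
0.005 [array([391. , 414.2]), array([392.7, 383. ]), array([394.5, 350.7])]
0.01 [array([391. , 421.6]), array([392.7, 389.7]), array([394.5, 356.5])]
0.015 [array([390.9, 429.4]), array([392.7, 396.7]), array([394.5, 362.7])]
0.02 [array([390.8, 437.7]), array([392.7, 404.1]), array([394.6, 369.2])]
```

Call:
apply_moves:
  steps:
    - {"dx":7,"dy":0,"dz":4,"ax":0,"ay":0,"az":0,"gripper":255}
    - {"dx":8,"dy":0,"dz":8,"ax":0,"ay":0,"az":0,"gripper":255}
    - {"dx":8,"dy":0,"dz":11.5,"ax":0,"ay":0,"az":0,"gripper":255}
    - {"dx":8,"dy":0,"dz":12.2,"ax":0,"ay":0,"az":0,"gripper":255}
    - {"dx":8,"dy":0,"dz":12.2,"ax":0,"ay":0,"az":0,"gripper":255}
    - {"dx":8,"dy":0,"dz":12.2,"ax":0,"ay":0,"az":0,"gripper":255}

```text
time_s: 4.5
ee_pos: [0.4641, -0.2394, 0.0295]
tool_rot: [0.689, 0.725, -0.0, 0.002]
wrist_force: [0.8, 0.3, 1.0]
width: -0.002
```

```bash
python3 - <<'E'
from h import *
st()
im=get_image('side'); crop(im,180,300,200,290,6,'pics/s5.png')
i=camera_info('side'); p=state()['ee_pos']
for dz in [0,.01,.02]: print(dz,(proj(i,p+[0,0,dz])-[180,200])*6)
print((proj(i,[p[0],p[1],0])-[180,200])*6)
E
```

```text
t 4.50 p [ 0.4641 -0.2394  0.0295] psi 1.621 z [ 0.003 -0.003 -1.   ] F [0.8 0.3 1. ] w -0.002 q [-0.73 -0.09 -0.43  1.23 -0.    0.79] []
0 [448.3320959  347.65974525]
0.01 [447.54676166 325.97436001]
0.02 [446.75305292 304.05772991]
[450.64193425 411.44116713]
```

View pics/s5.png

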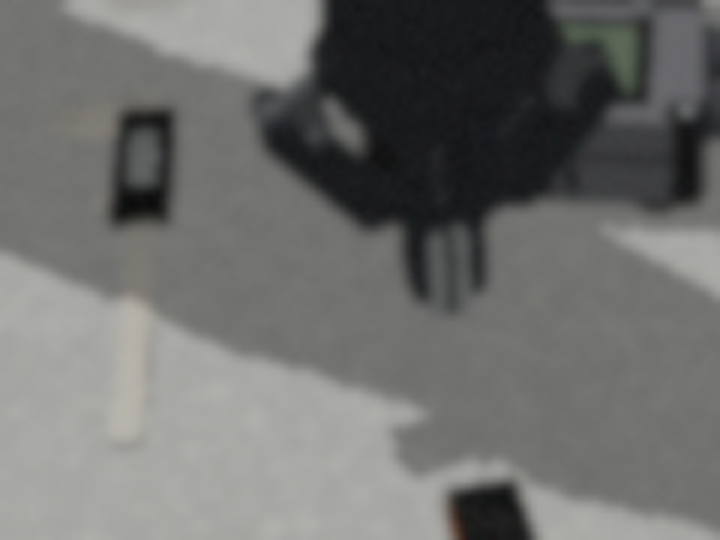

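Call:
apply_moves:
  steps:
    - {"dx":0,"dy":0,"dz":1.5,"ax":0,"ay":0,"az":0,"gripper":255}
    - {"dx":0,"dy":0,"dz":2.5,"ax":0,"ay":0,"az":0,"gripper":255}
    - {"dx":0,"dy":0,"dz":2.7,"ax":0,"ay":0,"az":0,"gripper":255}
    - {"dx":0,"dy":0,"dz":2.7,"ax":0,"ay":0,"az":0,"gripper":255}

```text
time_s: 4.95
ee_pos: [0.4641, -0.2396, 0.0024]
tool_rot: [0.689, 0.724, -0.0, 0.002]
wrist_force: [0.4, -0.2, 0.6]
width: 0.001
```

```bash
python3 - <<'E'
from h import *
st()
im=get_image('side'); crop(im,180,300,200,290,6,'pics/s6.png')
i=camera_info('side'); p=state()['ee_pos']
for dz in [0,.01,.02]: print(dz,(proj(i,p+[0,0,dz])-[180,200])*6)
E
```

```text
t 4.95 p [ 0.4641 -0.2396  0.0024] psi 1.620 z [ 0.003 -0.003 -1.   ] F [ 0.4 -0.2  0.6] w 0.001 q [-0.73 -0.07 -0.46  1.18 -0.    0.79] []
0 [450.16086833 405.54591078]
0.01 [449.39628778 384.47222182]
0.02 [448.62367083 363.17703057]
```

View pics/s6.png

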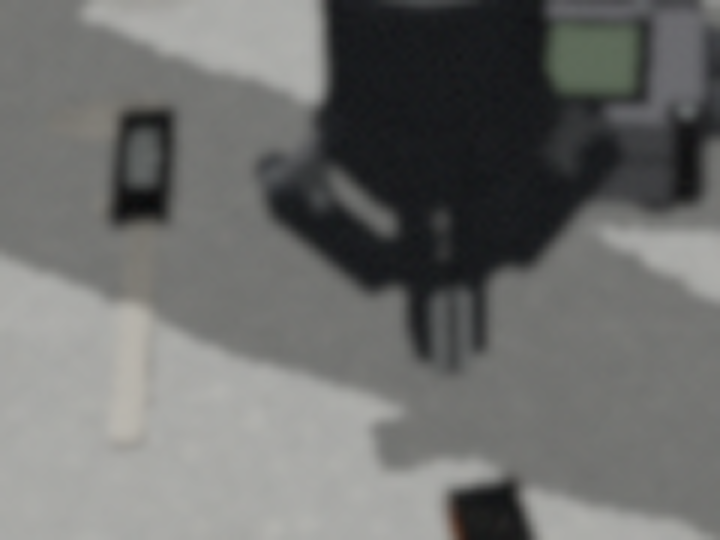

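Call:
apply_moves:
  steps:
    - {"dx":0,"dy":0,"dz":0.6,"ax":0,"ay":0,"az":0,"gripper":255}
    - {"dx":0,"dy":0,"dz":0.9,"ax":0,"ay":0,"az":0,"gripper":255}
    - {"dx":0,"dy":0,"dz":1.1,"ax":0,"ay":0,"az":0,"gripper":255}
    - {"dx":0,"dy":0,"dz":1.2,"ax":0,"ay":0,"az":0,"gripper":255}
    - {"dx":0,"dy":0,"dz":1.3,"ax":0,"ay":0,"az":0,"gripper":255}

```text
time_s: 5.5
ee_pos: [0.4644, -0.2398, -0.0102]
tool_rot: [0.689, 0.724, 0.0, 0.002]
wrist_force: [-0.0, 0.1, 0.3]
width: -0.001
```

Call:
apply_moves:
  steps:
    - {"dx":0,"dy":0,"dz":0.1,"ax":0,"ay":0,"az":0,"gripper":255}
    - {"dx":0,"dy":0,"dz":0.2,"ax":0,"ay":0,"az":0,"gripper":255}
    - {"dx":0,"dy":0,"dz":0.3,"ax":0,"ay":0,"az":0,"gripper":255}
    - {"dx":0,"dy":0,"dz":0.3,"ax":0,"ay":0,"az":0,"gripper":255}

```text
time_s: 5.9
ee_pos: [0.4644, -0.2398, -0.0133]
tool_rot: [0.689, 0.724, -0.0, 0.002]
wrist_force: [-0.1, 0.6, 0.9]
width: -0.004
```

Call:
apply_moves:
  steps:
    - {"dx":0,"dy":0,"dz":0.1,"ax":0,"ay":0,"az":0,"gripper":255}
    - {"dx":0,"dy":0,"dz":0.2,"ax":0,"ay":0,"az":0,"gripper":255}
    - {"dx":0,"dy":0,"dz":0.2,"ax":0,"ay":0,"az":0,"gripper":255}

```text
time_s: 6.2
ee_pos: [0.4643, -0.2397, -0.0155]
tool_rot: [0.689, 0.724, 0.0, 0.002]
wrist_force: [0.9, 0.5, 0.7]
width: -0.001
```

Call:
apply_moves:
  steps:
    - {"dx":0,"dy":0,"dz":0.1,"ax":0,"ay":0,"az":0,"gripper":255}
    - {"dx":0,"dy":0,"dz":0.15,"ax":0,"ay":0,"az":0,"gripper":255}
    - {"dx":0,"dy":0,"dz":0.15,"ax":0,"ay":0,"az":0,"gripper":255}

```text
time_s: 6.5
ee_pos: [0.4642, -0.2396, -0.0172]
tool_rot: [0.689, 0.724, 0.0, 0.002]
wrist_force: [0.2, -0.7, 0.8]
width: 0.003
```

Call:
apply_moves:
  steps:
    - {"dx":0,"dy":0,"dz":0.1,"ax":0,"ay":0,"az":0,"gripper":255}
    - {"dx":0,"dy":0,"dz":0.15,"ax":0,"ay":0,"az":0,"gripper":255}
    - {"dx":0,"dy":0,"dz":0.15,"ax":0,"ay":0,"az":0,"gripper":255}

```text
time_s: 6.8
ee_pos: [0.4642, -0.2396, -0.0188]
tool_rot: [0.689, 0.724, -0.0, 0.002]
wrist_force: [-0.3, 0.2, -0.4]
width: 0.006
```

Call:
apply_moves:
  steps:
    - {"dx":0,"dy":0,"dz":0.1,"ax":0,"ay":0,"az":0,"gripper":255}
    - {"dx":0,"dy":0,"dz":0.15,"ax":0,"ay":0,"az":0,"gripper":255}
    - {"dx":0,"dy":0,"dz":0.15,"ax":0,"ay":0,"az":0,"gripper":255}

```text
time_s: 7.1
ee_pos: [0.4641, -0.2396, -0.0204]
tool_rot: [0.689, 0.724, 0.0, 0.002]
wrist_force: [0.5, 0.3, -0.5]
width: 0.001
```

```bash
python3 - <<'E'
from h import *
st()
im=get_image('side'); crop(im,180,300,200,290,6,'pics/s7.png')
E
```

```text
t 7.10 p [ 0.4641 -0.2396 -0.0204] psi 1.620 z [ 0.003 -0.003 -1.   ] F [ 0.5  0.3 -0.5] w 0.001 q [-0.73 -0.04 -0.48  1.13 -0.    0.79] []
```

View pics/s7.png

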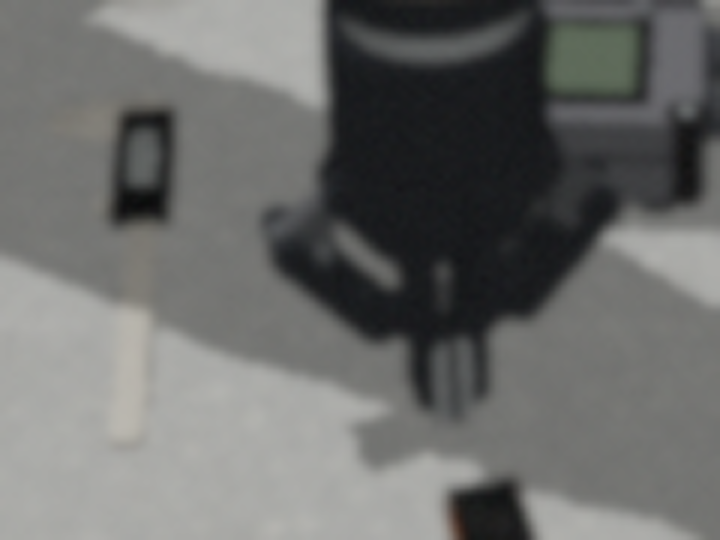

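Call:
apply_moves:
  steps:
    - {"dx":0,"dy":0,"dz":0.1,"ax":0,"ay":0,"az":0,"gripper":255}
    - {"dx":0,"dy":0,"dz":0.2,"ax":0,"ay":0,"az":0,"gripper":255}
    - {"dx":0,"dy":0,"dz":0.2,"ax":0,"ay":0,"az":0,"gripper":255}

```text
time_s: 7.45
ee_pos: [0.4643, -0.2397, -0.0215]
tool_rot: [0.689, 0.724, -0.0, 0.002]
wrist_force: [-2.4, 2.3, 8.2]
width: -0.001
```

Call:
apply_moves:
  steps:
    - {"dx":0,"dy":0,"dz":0.1,"ax":0,"ay":0,"az":0,"gripper":255}
    - {"dx":0,"dy":0,"dz":0.15,"ax":0,"ay":0,"az":0,"gripper":255}
    - {"dx":0,"dy":0,"dz":0.15,"ax":0,"ay":0,"az":0,"gripper":255}

```text
time_s: 7.75
ee_pos: [0.4643, -0.2397, -0.0216]
tool_rot: [0.689, 0.725, -0.0, 0.002]
wrist_force: [-7.1, 5.0, 17.2]
width: 0.002
```

Call:
apply_moves:
  steps:
    - {"dx":0,"dy":0,"dz":-2,"ax":0,"ay":0,"az":0,"gripper":120}
    - {"dx":0,"dy":0,"dz":-5,"ax":0,"ay":0,"az":0,"gripper":120}
    - {"dx":-4,"dy":0,"dz":-5,"ax":0,"ay":0,"az":0,"gripper":120}
    - {"dx":-7.8,"dy":0,"dz":-5,"ax":0,"ay":0,"az":0,"gripper":120}
    - {"dx":-7.8,"dy":0,"dz":-5,"ax":0,"ay":0,"az":0,"gripper":120}
    - {"dx":-7.8,"dy":0,"dz":-5,"ax":0,"ay":0,"az":0,"gripper":120}

```text
time_s: 8.35
ee_pos: [0.4677, -0.3178, 0.0283]
tool_rot: [0.69, 0.724, -0.0, 0.002]
wrist_force: [0.6, 0.8, -0.1]
width: 0.532
```

```bash
python3 - <<'E'
from h import *
st(); i=camera_info('wrist'); im=get_image('wrist')
crop(im,160,350,130,260,4.2,'pics/w5.png')
delta([.4678,-.318,.0],np.radians(93))
E
```

```text
t 8.35 p [ 0.4677 -0.3178  0.0283] psi 1.619 z [ 0.003 -0.003 -1.   ] F [ 0.6  0.8 -0.1] w 0.532 q [-0.83  0.04 -0.3   1.23  0.    0.69] []
dx -0.10 dy -0.00 dz 2.83 | ax 0.002 ay 0.002 az -0.003
```

View pics/w5.png

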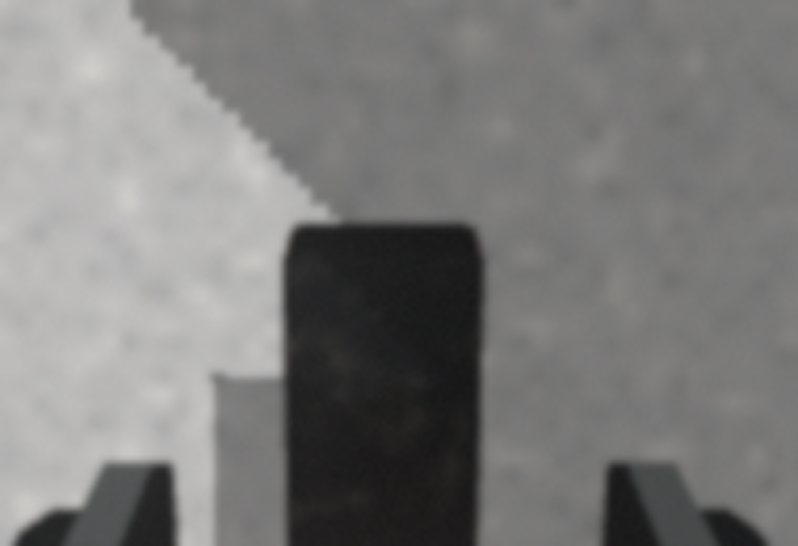

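Call:
apply_moves:
  steps:
    - {"dx":0,"dy":0,"dz":2,"ax":0,"ay":0,"az":0,"gripper":120}
    - {"dx":0,"dy":0,"dz":3.5,"ax":0,"ay":0,"az":0,"gripper":120}
    - {"dx":0,"dy":0,"dz":4,"ax":0,"ay":0,"az":0,"gripper":120}
    - {"dx":0,"dy":0,"dz":4,"ax":0,"ay":0,"az":0,"gripper":120}
    - {"dx":0,"dy":0,"dz":4,"ax":0,"ay":0,"az":0,"gripper":120}

```text
time_s: 8.9
ee_pos: [0.468, -0.3169, -0.0113]
tool_rot: [0.689, 0.725, -0.0, 0.002]
wrist_force: [0.5, -0.2, 0.1]
width: 0.529
```

Call:
apply_moves:
  steps:
    - {"dx":0,"dy":0,"dz":0,"ax":0,"ay":0,"az":0,"gripper":255}
    - {"dx":0,"dy":0,"dz":0,"ax":0,"ay":0,"az":0,"gripper":255}
    - {"dx":0,"dy":0,"dz":0,"ax":0,"ay":0,"az":0,"gripper":255}
    - {"dx":0,"dy":0,"dz":0,"ax":0,"ay":0,"az":0,"gripper":255}
    - {"dx":0,"dy":0,"dz":0,"ax":0,"ay":0,"az":0,"gripper":255}

```text
time_s: 9.4
ee_pos: [0.4687, -0.3175, -0.0102]
tool_rot: [0.689, 0.725, 0.0, 0.003]
wrist_force: [0.2, 1.6, 5.6]
width: 0.286
```

Call:
apply_moves:
  steps:
    - {"dx":0,"dy":0,"dz":-1,"ax":0,"ay":0,"az":0,"gripper":255}
    - {"dx":0,"dy":0,"dz":-4,"ax":0,"ay":0,"az":0,"gripper":255}
    - {"dx":0,"dy":0,"dz":-8,"ax":0,"ay":0,"az":0,"gripper":255}
    - {"dx":0,"dy":0,"dz":-12,"ax":0,"ay":0,"az":0,"gripper":255}
    - {"dx":0,"dy":0,"dz":-15,"ax":0,"ay":0,"az":0,"gripper":255}
    - {"dx":0,"dy":0,"dz":-15,"ax":0,"ay":0,"az":0,"gripper":255}
    - {"dx":0,"dy":0,"dz":-15,"ax":0,"ay":0,"az":0,"gripper":255}

```text
time_s: 10.1
ee_pos: [0.4684, -0.3174, 0.1408]
tool_rot: [0.689, 0.725, -0.0, 0.003]
wrist_force: [-0.3, -0.2, -1.3]
width: 0.281
```

```bash
python3 - <<'E'
from h import *
st(); i=camera_info('wrist'); im=get_image('wrist')
cv2.imwrite('pics/w6.png',cv2.resize(im,(800,600),interpolation=cv2.INTER_CUBIC))
im=get_image('side'); crop(im,210,310,170,250,7,'pics/s8.png')
delta([.46,-.04,.14],np.radians(167.4))
E
```

```text
t 10.10 p [ 0.4684 -0.3174  0.1408] psi 1.621 z [ 0.005 -0.005 -1.   ] F [-0.3 -0.2 -1.3] w 0.281 q [-0.83 -0.01 -0.15  1.43  0.    0.69] []
dx 27.65 dy 0.62 dz -0.19 | ax 0.001 ay 0.004 az -1.301
```

View pics/w6.png

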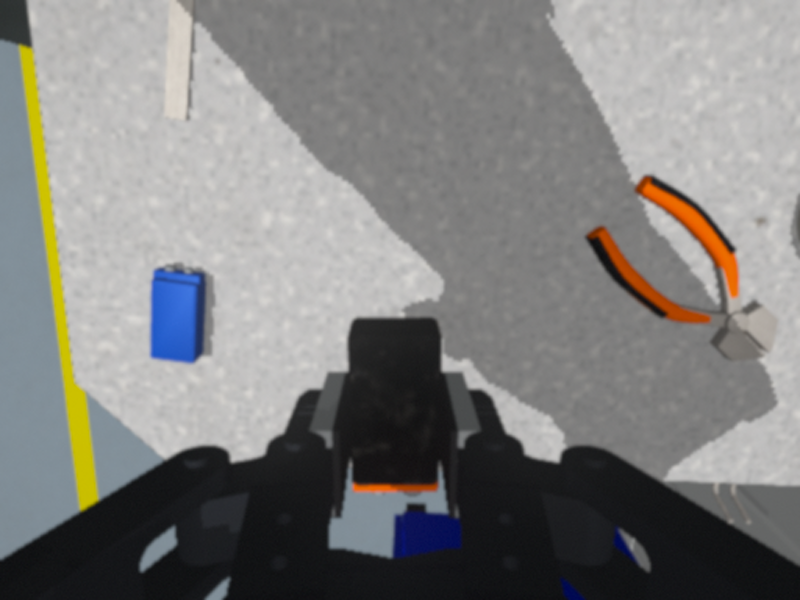

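View pics/s8.png

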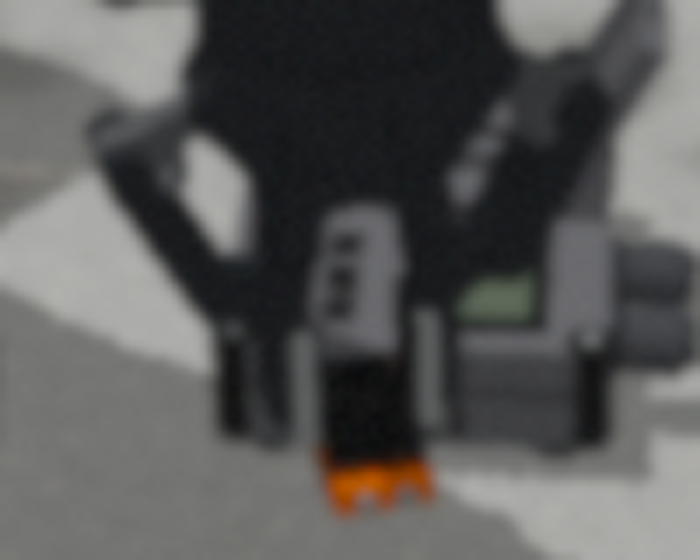

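```bash
python3 - <<'E'
from h import *
i=camera_info('wrist'); s=state(); p=s['ee_pos'];print(p)
R=Ro.from_quat(s['tool_rot'])
for u,v,z in [(395,318,.151),(395,318,.168),(395,491,.168),(395,485,.168)]:
    P=ray(i,u/1.5625,v/1.5625,z); print(np.round(R.inv().apply(P-p)*1000,1))
i=camera_info('side')
# side: predicted corners of battery for level pose
for c in [(-13,-26,0),(13,-26,0),(-13,-26,17),(13,-26,17),(-13,26,17),(13,26,17)]:
    # tool frame: battery +y = -tool x
    q=p+R.apply(np.array([c[1]*1e-3,c[0]*1e-3,0]))+[0,0,.0102+c[2]*1e-3]
    print(c,np.round((proj(i,q)-[210,170])*7,0))
E
```

```text
[ 0.46759763 -0.31645457  0.13874405]
[ 24.    0.7 -12.3]
[ 29.2   0.7 -29.3]
[-22.9   0.7 -29.2]
[-20.9   0.7 -29.2]
(-13, -26, 0) [333. 525.]
(13, -26, 0) [430. 509.]
(-13, -26, 17) [331. 473.]
(13, -26, 17) [429. 458.]
(-13, 26, 17) [289. 358.]
(13, 26, 17) [383. 343.]
```

```bash
python3 - <<'E'
from h import *
st();delta([.535,-.095,.18],np.radians(90))
E
```

```text
t 10.20 p [ 0.4676 -0.3165  0.1387] psi 1.621 z [ 0.003 -0.002 -1.   ] F [ 0.1 -0.  -2.5] w 0.284 q [-0.83 -0.01 -0.15  1.43  0.    0.69] []
dx 21.77 dy 7.85 dz -4.16 | ax 0.003 ay 0.002 az 0.050
```

Call:
apply_moves:
  steps:
    - {"dx":4,"dy":1.5,"dz":-3,"ax":0,"ay":0,"az":0.05,"gripper":255}
    - {"dx":8,"dy":3,"dz":-4.2,"ax":0,"ay":0,"az":0.05,"gripper":255}
    - {"dx":12,"dy":4.5,"dz":-4.2,"ax":0,"ay":0,"az":0.05,"gripper":255}
    - {"dx":16,"dy":6,"dz":-4.2,"ax":0,"ay":0,"az":0.05,"gripper":255}
    - {"dx":20,"dy":7.3,"dz":-4.2,"ax":0,"ay":0,"az":0.05,"gripper":255}
    - {"dx":21.8,"dy":7.8,"dz":-4.2,"ax":0,"ay":0,"az":0.05,"gripper":255}
    - {"dx":21.8,"dy":7.8,"dz":-4.2,"ax":0,"ay":0,"az":0.05,"gripper":255}
    - {"dx":21.8,"dy":7.8,"dz":-4.2,"ax":0,"ay":0,"az":0.05,"gripper":255}

```text
time_s: 11.0
ee_pos: [0.534, -0.0945, 0.1793]
tool_rot: [0.707, 0.707, -0.0, 0.001]
wrist_force: [-0.5, 0.4, -0.6]
width: 0.282
```

```bash
python3 - <<'E'
from h import *
import pickle
st(); i=camera_info('wrist'); im=get_image('wrist'); pickle.dump((i,im),open('w7.pkl','wb'))
cv2.imwrite('pics/w7.png',cv2.resize(im,(800,600),interpolation=cv2.INTER_CUBIC))
E
```

```text
t 11.00 p [ 0.534  -0.0945  0.1793] psi 1.572 z [ 0.001 -0.002 -1.   ] F [-0.5  0.4 -0.6] w 0.282 q [-0.42 -0.08 -0.14  1.51 -0.    1.15] []
```

View pics/w7.png

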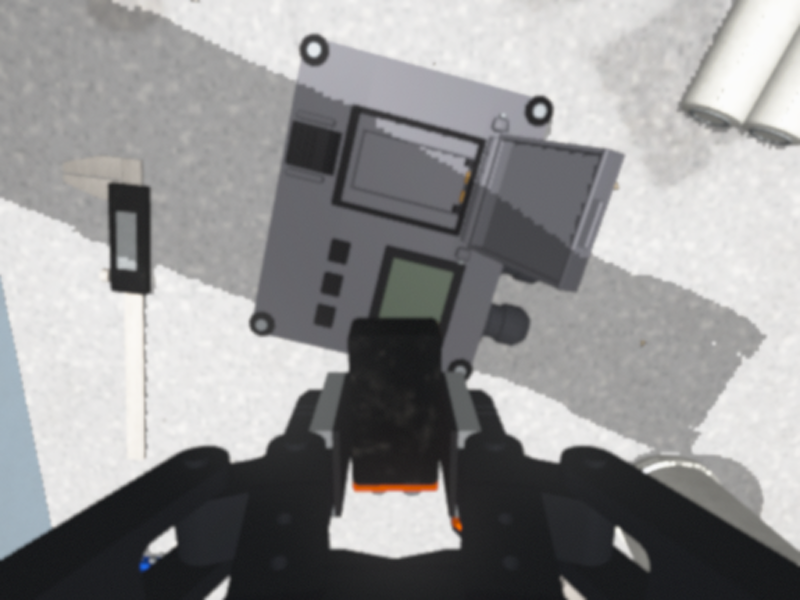

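```bash
python3 - <<'E'
from h import *
import pickle
i,im=pickle.load(open('w7.pkl','rb')); crop(im,175,405,15,205,3.45,'pics/w7b.png'); crop(im,200,330,55,160,5.7,'pics/w7c.png')
E
```

```text
(no output)
```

View pics/w7c.png

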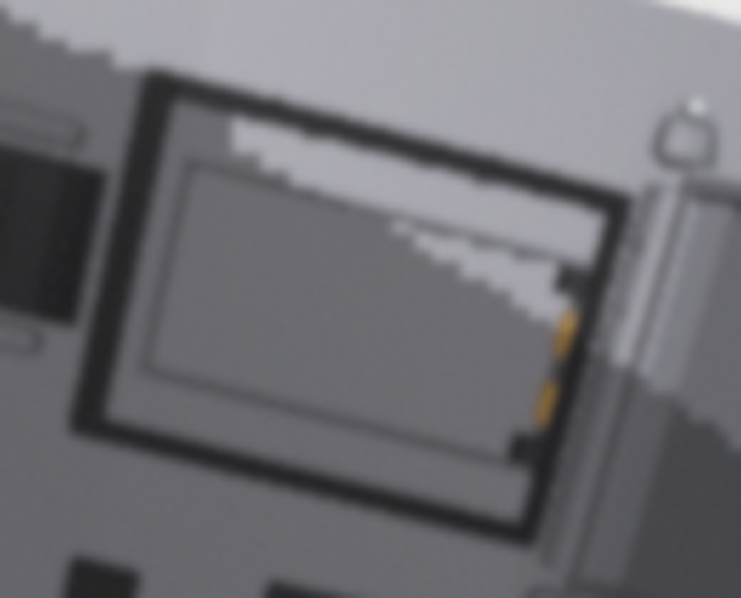

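View pics/w7b.png

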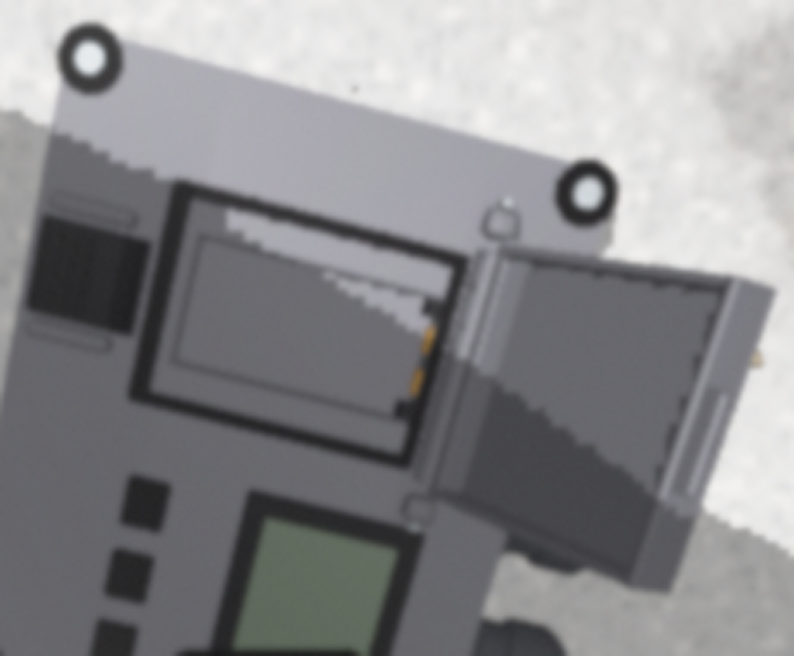

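```bash
cat > tri.py <<'E'
from h import *
import pickle
i,im=pickle.load(open('w7.pkl','rb')); sd=camera_info('side')
W=np.array([(150,72),(632,195),(535,545),(72,432)])/5.7+[200,55]
S=np.array([(212,208),(420,210),(414,299),(206,293)])/7.5+[230,160]
def P(i): T=i['cam_to_world']; K=np.array([[i['fx'],0,i['cx']],[0,i['fy'],i['cy']],[0,0,1]]); R=T[:3,:3].T; return K@np.c_[R,-R@T[:3,3]]
X=cv2.triangulatePoints(P(i),P(sd),W.T,S.T); X=(X[:3]/X[3]).T; print(np.round(X,4))
for z in (.045,.051,.057):
    C=[ray(i,u/1.5625,v/1.5625,z) for u,v in [(314,49),(539,110),(460,368),(262,323)]]
    c=np.mean(C,0); d=(C[1]-C[0]+C[2]-C[3])/2; e=(C[0]-C[3]+C[1]-C[2])/2
    b=[ray(i,u/5.7+200,v/5.7+55,z) for u,v in [(190,165),(148,370),(514,432),(558,268)]]
    bc=np.mean(b,0)
    print(z,'ctr',np.round(c,4),'yaw',np.degrees(np.arctan2(d[1],d[0])),np.degrees(np.arctan2(-e[0],e[1])),'sz',np.linalg.norm(d),np.linalg.norm(e),'bay',np.round(bc,4),np.linalg.norm(b[1]-b[0]),np.linalg.norm((b[2]+b[3]-b[0]-b[1])/2),np.degrees(np.arctan2(*((b[2]+b[3]-b[0]-b[1])[1::-1]))))
E
python3 tri.py
```

```text
[[ 5.138e-01 -5.000e-04  5.270e-02]
 [ 5.819e-01 -1.690e-02  5.310e-02]
 [ 5.693e-01 -6.650e-02  5.140e-02]
 [ 5.026e-01 -5.020e-02  5.220e-02]]
0.045 ctr [ 0.5339 -0.0601  0.045 ] yaw -13.788305513198733 -13.972369964941572 sz 0.11973883836343098 0.14980366693743963 bay [ 0.5427 -0.0329  0.045 ] 0.02975097343996671 0.055490223081606636 -12.143520461489901
0.051 ctr [ 0.5339 -0.0594  0.051 ] yaw -13.788305513198726 -13.97236996494159 sz 0.11731947211259157 0.14677683002308456 bay [ 0.5425 -0.0327  0.051 ] 0.029149844332201302 0.054369023186818057 -12.143520461489889
0.057 ctr [ 0.5339 -0.0587  0.057 ] yaw -13.788305513198724 -13.972369964941565 sz 0.11490010586175217 0.14374999310872946 bay [ 0.5423 -0.0325  0.057 ] 0.028548715224435892 0.05324782329202937 -12.143520461489912
```

```bash
python3 - <<'E'
from h import *
st();delta([.543,-.033,.12],np.radians(166.2))
E
```

```text
t 11.05 p [ 0.534  -0.0952  0.1795] psi 1.570 z [ 0.001 -0.002 -1.   ] F [-1.7 -0.7 -0.8] w 0.286 q [-0.42 -0.08 -0.14  1.51 -0.    1.15] []
dx 6.23 dy 0.89 dz 5.94 | ax -0.000 ay 0.003 az -1.330
```

Call:
apply_moves:
  steps:
    - {"dx":2,"dy":0.4,"dz":0,"ax":0,"ay":0,"az":-0.15,"gripper":255}
    - {"dx":5,"dy":0.9,"dz":0,"ax":0,"ay":0,"az":-0.3,"gripper":255}
    - {"dx":6.2,"dy":0.9,"dz":0,"ax":0,"ay":0,"az":-0.45,"gripper":255}
    - {"dx":6.2,"dy":0.9,"dz":1,"ax":0,"ay":0,"az":-0.6,"gripper":255}
    - {"dx":6.2,"dy":0.9,"dz":2,"ax":0,"ay":0,"az":-0.75,"gripper":255}
    - {"dx":6.2,"dy":0.9,"dz":3,"ax":0,"ay":0,"az":-0.9,"gripper":255}
    - {"dx":6.2,"dy":0.9,"dz":4,"ax":0,"ay":0,"az":-1.05,"gripper":255}
    - {"dx":6.2,"dy":0.9,"dz":5,"ax":0,"ay":0,"az":-1.2,"gripper":255}
    - {"dx":6.2,"dy":0.9,"dz":5.9,"ax":0,"ay":0,"az":-1.33,"gripper":255}
    - {"dx":6.2,"dy":0.9,"dz":5.9,"ax":0,"ay":0,"az":-1.33,"gripper":255}

```text
time_s: 12.05
ee_pos: [0.542, -0.0343, 0.1186]
tool_rot: [0.12, 0.993, -0.001, -0.001]
wrist_force: [-0.2, -0.3, -0.0]
width: 0.286
```

```bash
python3 - <<'E'
from h import *
st();delta([.543,-.033,.075],np.radians(166.2))
im=get_image('side'); crop(im,225,345,150,240,6.6,'pics/s9.png')
im=get_image('wrist'); cv2.imwrite('pics/w9.png',cv2.resize(im,(800,600),interpolation=cv2.INTER_CUBIC))
E
```

```text
t 12.05 p [ 0.542  -0.0343  0.1186] psi 2.900 z [-0.001 -0.001 -1.   ] F [-0.2 -0.3 -0. ] w 0.286 q [-0.3  -0.07 -0.24  1.4  -0.   -0.06] []
dx -0.07 dy 0.16 dz 4.36 | ax -0.002 ay -0.001 az -0.000
```

View pics/s9.png

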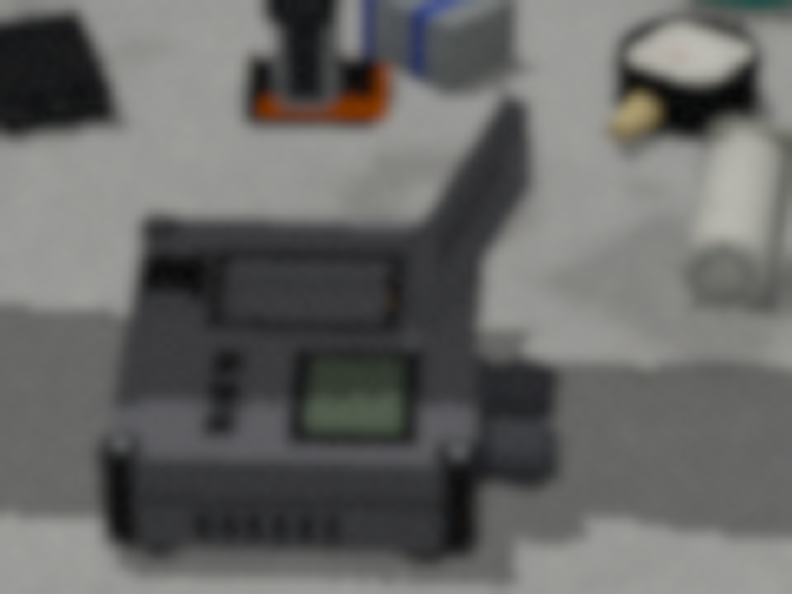

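View pics/w9.png

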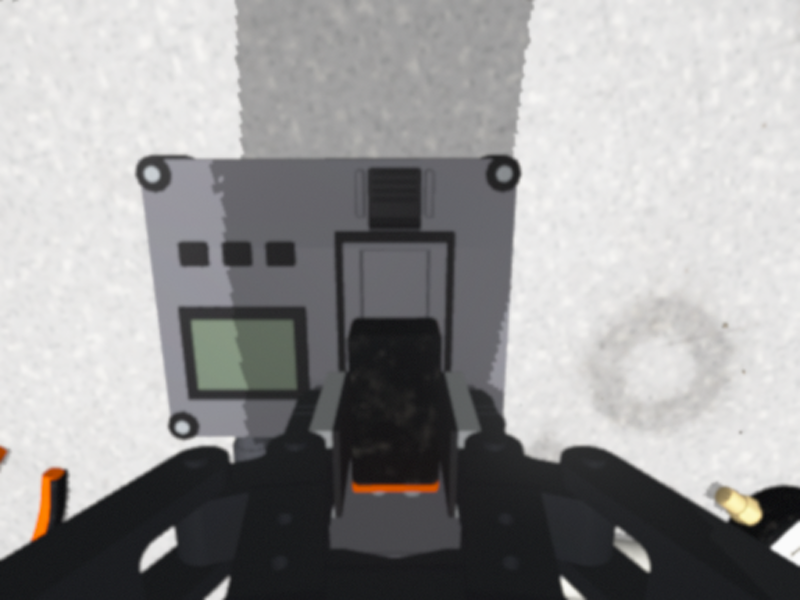

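```bash
python3 - <<'E'
from h import *
i=camera_info('wrist'); s=state(); p=s['ee_pos'];print(p)
R=Ro.from_quat(s['tool_rot'])
for u,v,z in [(361,250,.051),(429,250,.051),(337,233,.051),(455,233,.051),(362,300,.051),(428,300,.051),(395,320,.0.__add__(p[2]+.0102)),(350,400,p[2]+.027),(439,400,p[2]+.027)]:
    P=ray(i,u/1.5625,v/1.5625,z); print(u,v,np.round(R.inv().apply(P-p)*1000,1))
E
```

```text
[ 0.54281655 -0.03419563  0.12024141]
361 250 [ 28.8 -13.4  69.2]
429 250 [28.9 16.3 69.2]
337 233 [ 36.3 -23.7  69.2]
455 233 [36.3 27.5 69.2]
362 300 [  6.2 -13.3  69.3]
428 300 [ 6.2 16.3 69.2]
395 320 [ 21.4   1.5 -10.2]
350 400 [  3.3 -11.  -27. ]
439 400 [  3.4  13.7 -27. ]
```

Call:
apply_moves:
  steps:
    - {"dx":0.2,"dy":0,"dz":3,"ax":0,"ay":0,"az":0,"gripper":255}
    - {"dx":0.2,"dy":0,"dz":6,"ax":0,"ay":0,"az":0,"gripper":255}
    - {"dx":0.2,"dy":0,"dz":7,"ax":0,"ay":0,"az":0,"gripper":255}
    - {"dx":0.2,"dy":0,"dz":7,"ax":0,"ay":0,"az":0,"gripper":255}
    - {"dx":0.2,"dy":0,"dz":7,"ax":0,"ay":0,"az":0,"gripper":255}

```text
time_s: 12.65
ee_pos: [0.5417, -0.0342, 0.0517]
tool_rot: [0.123, 0.992, -0.001, 0.001]
wrist_force: [0.1, -0.0, 0.3]
width: 0.286
```

```bash
python3 - <<'E'
from h import *
st()
im=get_image('side'); crop(im,240,320,170,220,10,'pics/s10.png')
im=get_image('wrist'); cv2.imwrite('pics/w10.png',cv2.resize(im,(800,600),interpolation=cv2.INTER_CUBIC))
im=get_image('scene'); crop(im,215,295,150,215,9,'pics/c10.png')
E
```

```text
t 12.65 p [ 0.5417 -0.0342  0.0517] psi 2.894 z [ 0.002 -0.003 -1.   ] F [ 0.1 -0.   0.3] w 0.286 q [-0.3  -0.04 -0.34  1.27 -0.   -0.06] []
```

View pics/s10.png

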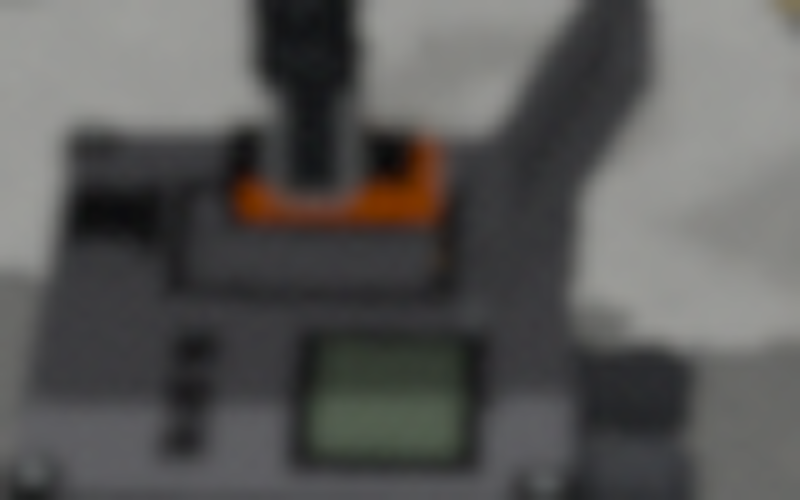

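View pics/w10.png

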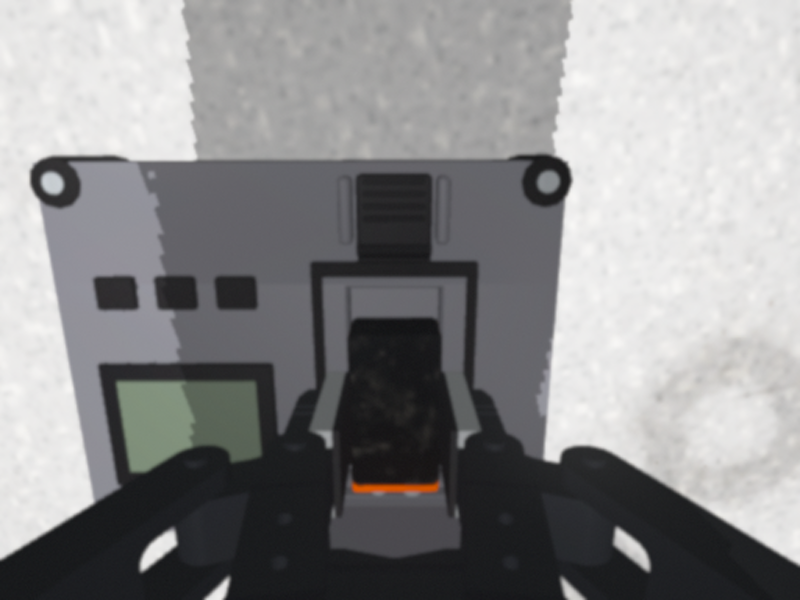

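View pics/c10.png

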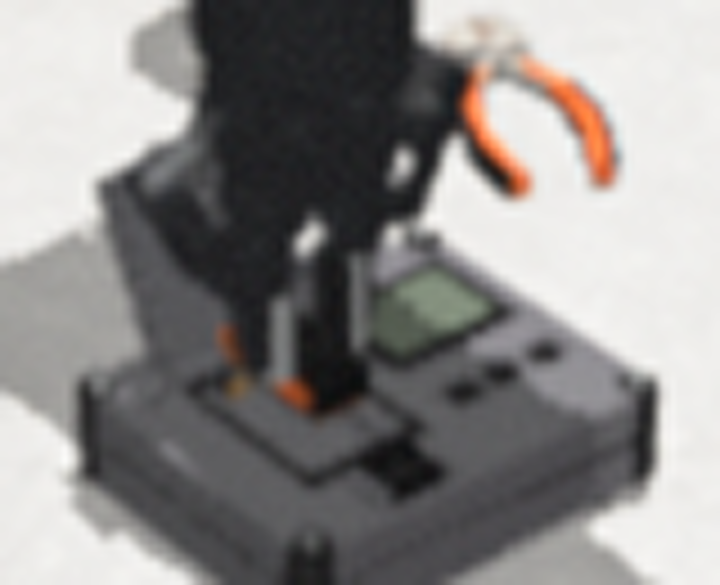

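```bash
python3 - <<'E'
from h import *
s=state(); p=s['ee_pos'];print(p)
d=np.array([np.cos(np.radians(-13.8)),np.sin(np.radians(-13.8)),0]); n=np.array([-d[1],d[0],0])
f=lambda c,u,v,sc,ox,oy,z: (lambda P:(np.round(P,4),'along %.1f lat %.1f'%((P-p)@d*1e3,(P-p)@n*1e3)))(ray(c,ox+u/sc,oy+v/sc,z))
for z in (.060,.063):
  print(f('side',234,223,10,240,170,z),f('side',441,223,10,240,170,z))
for u,v in [(187,188),(170,290),(440,290),(455,200),(187,280),(432,285)]: print(u,v,f('side',u,v,10,240,170,.051))
E
```

```text
[ 0.5420381 -0.034222   0.0519458]
(array([ 0.5208, -0.0354,  0.06  ]), 'along -20.3 lat -6.2') (array([ 0.5707, -0.0458,  0.06  ]), 'along 30.6 lat -4.4')
(array([ 0.52  , -0.0399,  0.063 ]), 'along -20.0 lat -10.8') (array([ 0.5697, -0.0504,  0.063 ]), 'along 30.7 lat -9.1')
187 188 (array([ 0.5144, -0.0031,  0.051 ]), 'along -34.3 lat 23.7')
170 290 (array([ 0.5024, -0.0482,  0.051 ]), 'along -35.2 lat -23.0')
440 290 (array([ 0.5671, -0.0617,  0.051 ]), 'along 30.9 lat -20.7')
455 200 (array([ 0.5795, -0.0225,  0.051 ]), 'along 33.6 lat 20.3')
187 280 (array([ 0.5072, -0.0447,  0.051 ]), 'along -31.3 lat -18.4')
432 285 (array([ 0.5656, -0.0591,  0.051 ]), 'along 28.8 lat -18.6')
```

Call:
apply_moves:
  steps:
    - {"dx":0.4,"dy":0,"dz":0.3,"ax":0,"ay":0,"az":-0.005,"gripper":255}
    - {"dx":0.4,"dy":0,"dz":0.7,"ax":0,"ay":0,"az":-0.005,"gripper":255}
    - {"dx":0.4,"dy":0,"dz":0.7,"ax":0,"ay":0,"az":-0.005,"gripper":255}
    - {"dx":0.4,"dy":0,"dz":0.7,"ax":0,"ay":0,"az":-0.005,"gripper":255}

```text
time_s: 13.2
ee_pos: [0.538, -0.0332, 0.0448]
tool_rot: [0.121, 0.993, -0.001, 0.001]
wrist_force: [0.7, 0.1, -0.7]
width: 0.286
```

```bash
python3 - <<'E'
from h import *
st()
im=get_image('side'); crop(im,240,320,170,220,10,'pics/s11.png')
im=get_image('wrist'); crop(im,185,325,150,250,5.5,'pics/w11.png')
E
```

```text
t 13.20 p [ 0.538  -0.0332  0.0448] psi 2.900 z [ 0.003 -0.003 -1.   ] F [ 0.7  0.1 -0.7] w 0.286 q [-0.3  -0.05 -0.36  1.26 -0.   -0.06] []
```

View pics/s11.png

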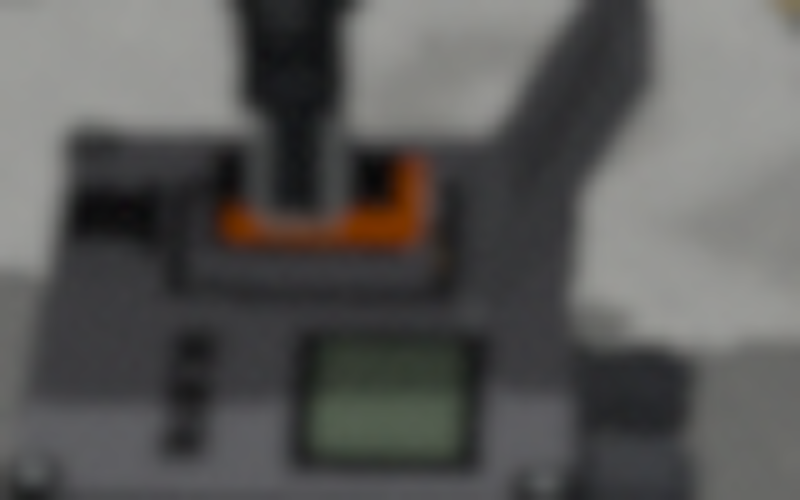

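View pics/w11.png

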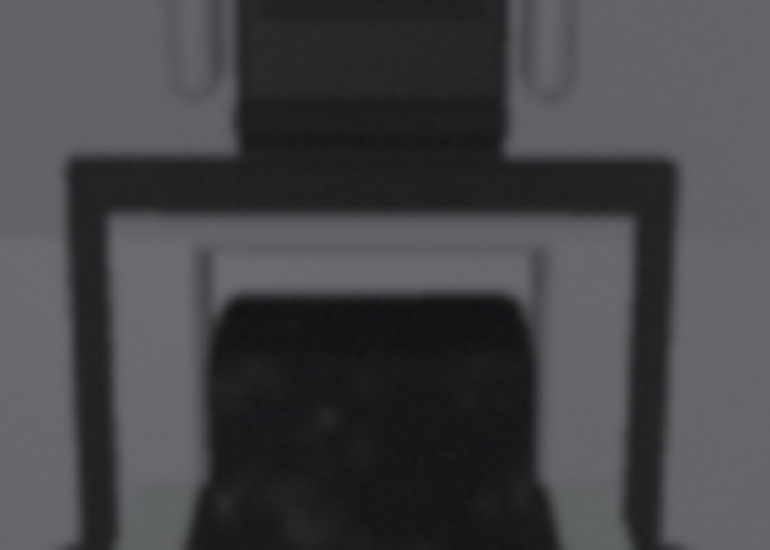

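```bash
python3 - <<'E'
from h import *
d=np.array([np.cos(np.radians(-13.8)),np.sin(np.radians(-13.8)),0]); n=np.array([-d[1],d[0],0]); p=np.array([.5425,-.0338,0])
f=lambda c,u,v,sc,ox,oy,z: (lambda P:(np.round(P,4),'along %.1f lat %.1f'%((P-p)@d*1e3,(P-p)@n*1e3)))(ray(c,ox+u/sc,oy+v/sc,z))
for z in (.053,.056):
  print(f('side',217,246,10,240,170,z),f('side',425,248,10,240,170,z))
for u,v in [(187,188),(170,290),(440,290),(455,200),(187,280),(432,285)]: print(u,v,f('side',u,v,10,240,170,.051))
E
```

```text
(array([ 0.5166, -0.0341,  0.053 ]), 'along -25.0 lat -6.5') (array([ 0.5668, -0.0456,  0.053 ]), 'along 26.4 lat -5.6')
(array([ 0.5159, -0.0387,  0.056 ]), 'along -24.7 lat -11.1') (array([ 0.5658, -0.05  ,  0.056 ]), 'along 26.5 lat -10.2')
187 188 (array([ 0.5144, -0.0031,  0.051 ]), 'along -34.6 lat 23.2')
170 290 (array([ 0.5024, -0.0482,  0.051 ]), 'along -35.5 lat -23.5')
440 290 (array([ 0.5671, -0.0617,  0.051 ]), 'along 30.5 lat -21.2')
455 200 (array([ 0.5795, -0.0225,  0.051 ]), 'along 33.2 lat 19.8')
187 280 (array([ 0.5072, -0.0447,  0.051 ]), 'along -31.7 lat -19.0')
432 285 (array([ 0.5656, -0.0591,  0.051 ]), 'along 28.5 lat -19.1')
```

Call:
apply_moves:
  steps:
    - {"dx":0.07,"dy":0,"dz":0.2,"ax":0,"ay":0,"az":0,"gripper":255}
    - {"dx":0.07,"dy":0,"dz":0.35,"ax":0,"ay":0,"az":0,"gripper":255}
    - {"dx":0.07,"dy":0,"dz":0.5,"ax":0,"ay":0,"az":0,"gripper":255}
    - {"dx":0.07,"dy":0,"dz":0.5,"ax":0,"ay":0,"az":0,"gripper":255}

```text
time_s: 13.7
ee_pos: [0.5374, -0.033, 0.0396]
tool_rot: [0.121, 0.993, -0.001, 0.001]
wrist_force: [-0.4, 0.1, 0.2]
width: 0.287
```

Call:
apply_moves:
  steps:
    - {"dx":0,"dy":0,"dz":0.15,"ax":0,"ay":0,"az":0,"gripper":255}
    - {"dx":0,"dy":0,"dz":0.25,"ax":0,"ay":0,"az":0,"gripper":255}
    - {"dx":0,"dy":0,"dz":0.25,"ax":0,"ay":0,"az":0,"gripper":255}

```text
time_s: 14.0
ee_pos: [0.5372, -0.033, 0.0369]
tool_rot: [0.121, 0.993, -0.001, 0.001]
wrist_force: [0.3, 0.3, -1.2]
width: 0.285
```

Call:
apply_moves:
  steps:
    - {"dx":0,"dy":0,"dz":0.1,"ax":0,"ay":0,"az":0,"gripper":255}
    - {"dx":0,"dy":0,"dz":0.2,"ax":0,"ay":0,"az":0,"gripper":255}
    - {"dx":0,"dy":0,"dz":0.2,"ax":0,"ay":0,"az":0,"gripper":255}

```text
time_s: 14.3
ee_pos: [0.5371, -0.033, 0.0347]
tool_rot: [0.121, 0.993, -0.001, 0.001]
wrist_force: [0.4, -0.0, -0.2]
width: 0.288
```

```bash
python3 - <<'E'
from h import *
st()
im=get_image('side'); crop(im,240,320,170,220,10,'pics/s12.png')
im=get_image('wrist'); crop(im,185,325,150,250,5.5,'pics/w12.png')
E
```

```text
t 14.30 p [ 0.5371 -0.033   0.0347] psi 2.900 z [ 0.002 -0.002 -1.   ] F [ 0.4 -0.  -0.2] w 0.288 q [-0.3  -0.04 -0.37  1.24 -0.   -0.06] []
```

View pics/s12.png

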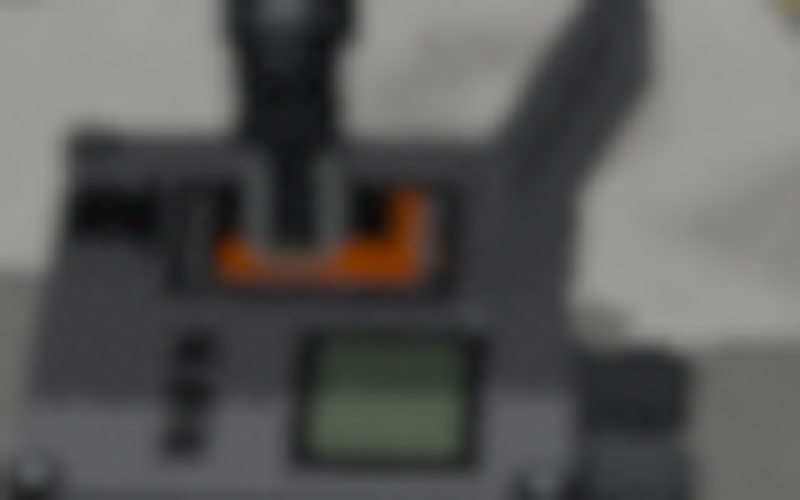

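View pics/w12.png

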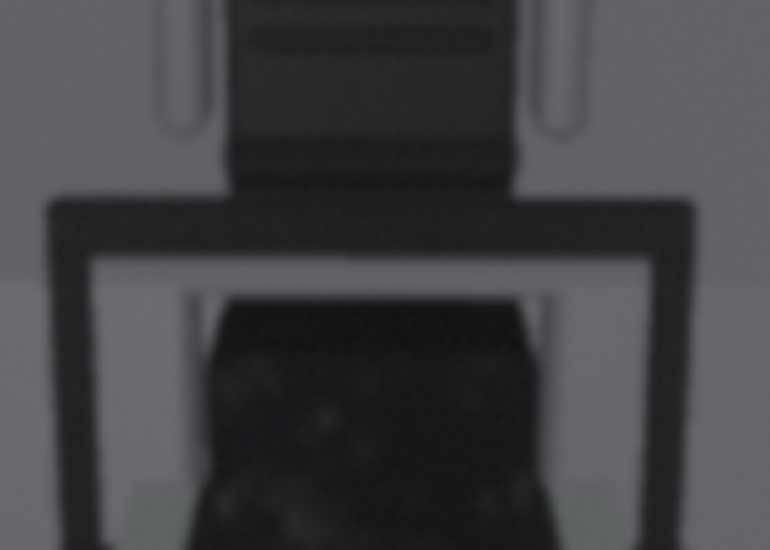

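Call:
apply_moves:
  steps:
    - {"dx":0,"dy":0,"dz":0.1,"ax":0,"ay":0,"az":0,"gripper":255}
    - {"dx":0,"dy":0,"dz":0.15,"ax":0,"ay":0,"az":0,"gripper":255}
    - {"dx":0,"dy":0,"dz":0.15,"ax":0,"ay":0,"az":0,"gripper":255}

```text
time_s: 14.7
ee_pos: [0.5371, -0.033, 0.0333]
tool_rot: [0.121, 0.993, -0.001, 0.001]
wrist_force: [-0.0, 0.1, -0.5]
width: 0.285
```

Call:
apply_moves:
  steps:
    - {"dx":0,"dy":0,"dz":0.1,"ax":0,"ay":0,"az":0,"gripper":255}
    - {"dx":0,"dy":0,"dz":0.15,"ax":0,"ay":0,"az":0,"gripper":255}
    - {"dx":0,"dy":0,"dz":0.15,"ax":0,"ay":0,"az":0,"gripper":255}

```text
time_s: 15.0
ee_pos: [0.5371, -0.033, 0.0318]
tool_rot: [0.121, 0.993, -0.001, 0.001]
wrist_force: [-0.5, -1.1, 0.2]
width: 0.286
```

Call:
apply_moves:
  steps:
    - {"dx":0,"dy":0,"dz":0.1,"ax":0,"ay":0,"az":0,"gripper":255}
    - {"dx":0,"dy":0,"dz":0.15,"ax":0,"ay":0,"az":0,"gripper":255}
    - {"dx":0,"dy":0,"dz":0.15,"ax":0,"ay":0,"az":0,"gripper":255}

```text
time_s: 15.3
ee_pos: [0.5374, -0.0331, 0.0316]
tool_rot: [0.121, 0.993, -0.001, 0.001]
wrist_force: [-5.3, 0.7, 12.8]
width: 0.287
```

```bash
python3 - <<'E'
from h import *
st()
im=get_image('side'); crop(im,240,320,170,220,10,'pics/s13.png')
im=get_image('wrist'); crop(im,185,325,150,250,5.5,'pics/w13.png')
E
```

```text
t 15.30 p [ 0.5374 -0.0331  0.0316] psi 2.900 z [ 0.003 -0.003 -1.   ] F [-5.3  0.7 12.8] w 0.287 q [-0.3  -0.04 -0.38  1.23 -0.   -0.06] []
```

View pics/s13.png

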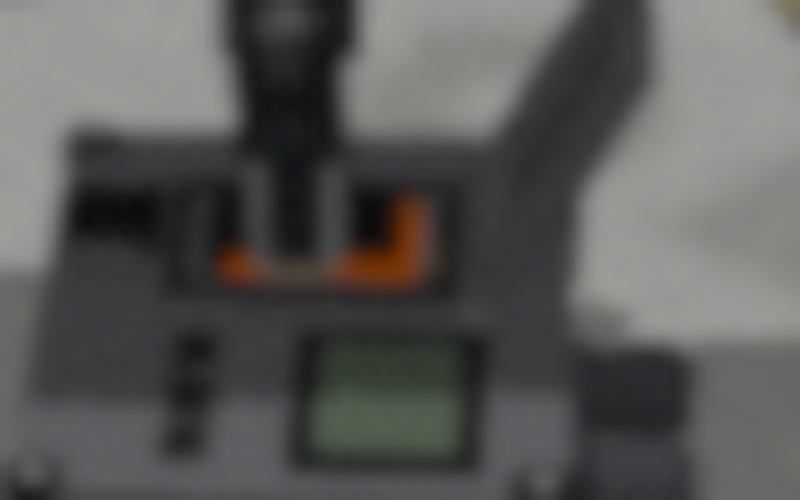

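View pics/w13.png

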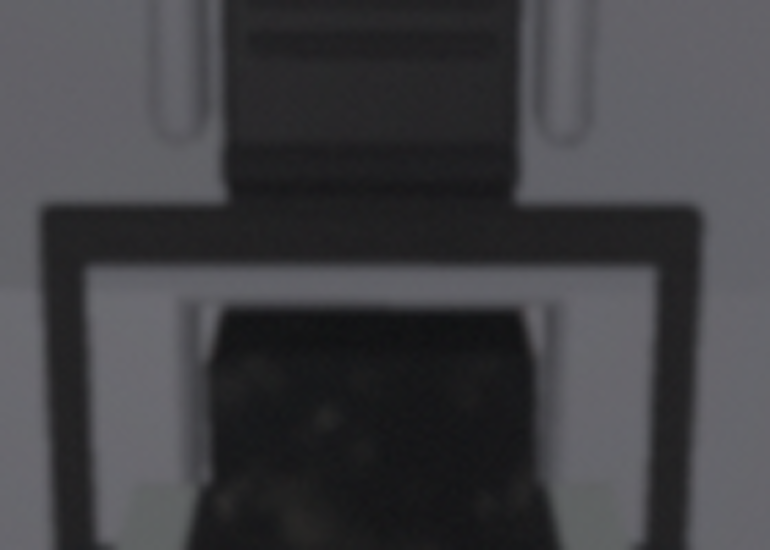

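Call:
apply_moves:
  steps:
    - {"dx":0,"dy":0,"dz":-0.1,"ax":0,"ay":0,"az":0,"gripper":255}
    - {"dx":0,"dy":0,"dz":-0.1,"ax":0,"ay":0,"az":0,"gripper":150}
    - {"dx":0,"dy":0,"dz":-0.1,"ax":0,"ay":0,"az":0,"gripper":130}
    - {"dx":0,"dy":0,"dz":-0.1,"ax":0,"ay":0,"az":0,"gripper":130}
    - {"dx":0,"dy":0,"dz":-0.1,"ax":0,"ay":0,"az":0,"gripper":130}
    - {"dx":0,"dy":0,"dz":-1.1,"ax":0,"ay":0,"az":0,"gripper":130}
    - {"dx":0,"dy":0,"dz":-5,"ax":0,"ay":0,"az":0,"gripper":130}
    - {"dx":0,"dy":0,"dz":-10,"ax":0,"ay":0,"az":0,"gripper":130}
    - {"dx":0,"dy":0,"dz":-12,"ax":0,"ay":0,"az":0,"gripper":130}

```text
time_s: 16.3
ee_pos: [0.5388, -0.0332, 0.1573]
tool_rot: [0.121, 0.993, -0.002, 0.004]
wrist_force: [0.9, 0.4, 0.1]
width: 0.492
```

```bash
python3 - <<'E'
from h import *
st()
delta([.535,-.095,.16],np.radians(90))
im=get_image('side'); crop(im,240,330,155,220,8.5,'pics/s14.png')
im=get_image('scene'); crop(im,215,295,150,215,9,'pics/c14.png')
E
```

```text
t 16.30 p [ 0.5388 -0.0332  0.1573] psi 2.900 z [ 0.008 -0.005 -1.   ] F [0.9 0.4 0.1] w 0.492 q [-0.3  -0.1  -0.2   1.46 -0.   -0.06] []
dx -1.11 dy -6.09 dz -0.24 | ax 0.004 ay 0.009 az 1.329
```

View pics/s14.png

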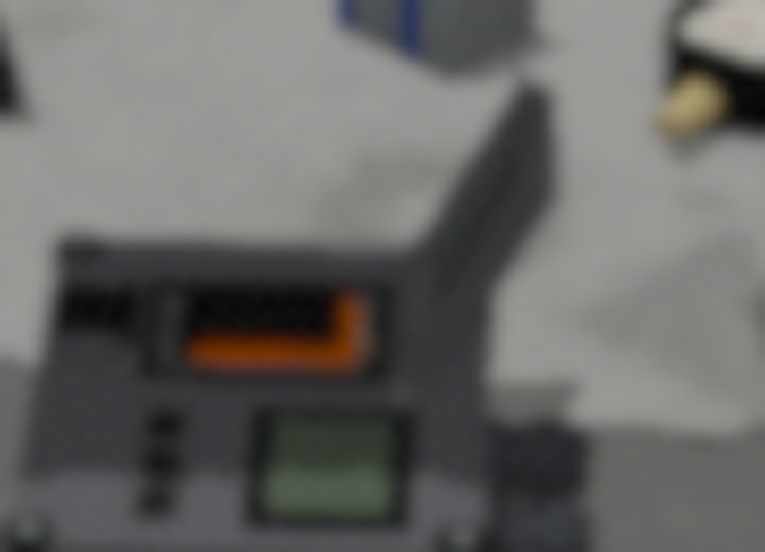

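View pics/c14.png

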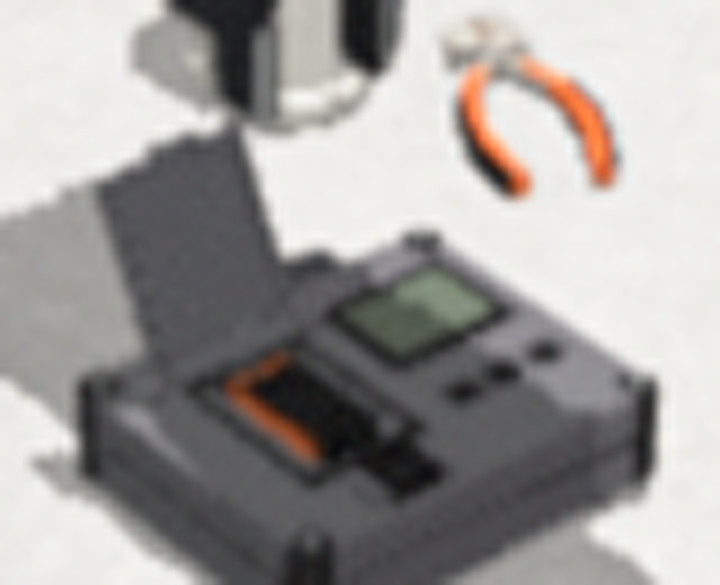

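Battery is seated in the bay. Top-down wrist check from the side pose.

Call:
apply_moves:
  steps:
    - {"dx":-0.5,"dy":-3,"dz":-1,"ax":0,"ay":0,"az":0.15,"gripper":255}
    - {"dx":-1.1,"dy":-6.1,"dz":-2,"ax":0,"ay":0,"az":0.3,"gripper":255}
    - {"dx":-1.1,"dy":-6.1,"dz":-2,"ax":0,"ay":0,"az":0.45,"gripper":255}
    - {"dx":-1.1,"dy":-6.1,"dz":-2,"ax":0,"ay":0,"az":0.6,"gripper":255}
    - {"dx":-1.1,"dy":-6.1,"dz":-2,"ax":0,"ay":0,"az":0.75,"gripper":255}
    - {"dx":-1.1,"dy":-6.1,"dz":-2,"ax":0,"ay":0,"az":0.9,"gripper":255}
    - {"dx":-1.1,"dy":-6.1,"dz":-2,"ax":0,"ay":0,"az":1.05,"gripper":255}
    - {"dx":-1.1,"dy":-6.1,"dz":-2,"ax":0,"ay":0,"az":1.2,"gripper":255}
    - {"dx":-1.1,"dy":-6.1,"dz":-2,"ax":0,"ay":0,"az":1.33,"gripper":255}
    - {"dx":-1.1,"dy":-6.1,"dz":-2,"ax":0,"ay":0,"az":1.33,"gripper":255}

```text
time_s: 17.4
ee_pos: [0.5348, -0.095, 0.1762]
tool_rot: [0.708, 0.706, 0.001, 0.005]
wrist_force: [0.5, 0.4, 0.0]
width: 0.004
```

```bash
python3 - <<'E'
from h import *
import pickle
st(); i=camera_info('wrist'); im=get_image('wrist'); pickle.dump((i,im),open('w15.pkl','wb'))
crop(im,180,410,10,180,3.45,'pics/w15b.png'); crop(im,200,330,55,160,5.7,'pics/w15c.png')
E
```

```text
t 17.40 p [ 0.5348 -0.095   0.1762] psi 1.568 z [ 0.008 -0.004 -1.   ] F [0.5 0.4 0. ] w 0.004 q [-0.42 -0.09 -0.16  1.49 -0.    1.16] []
```

View pics/w15b.png

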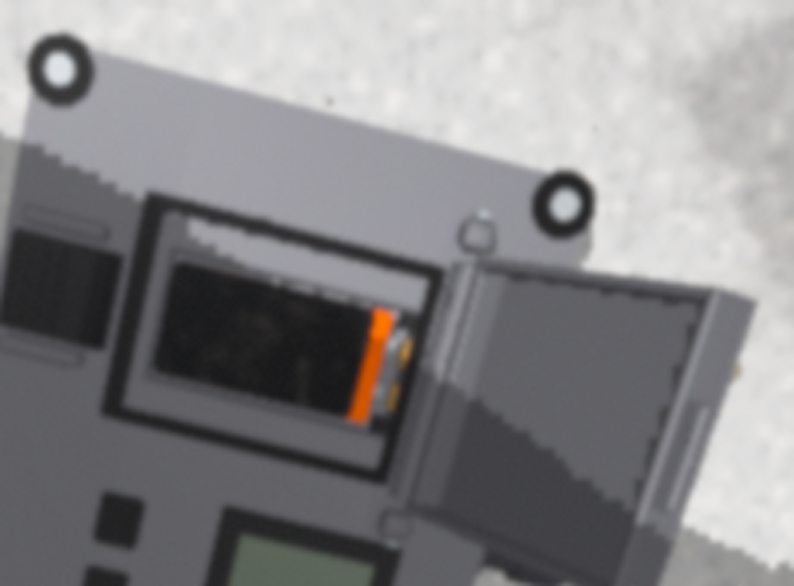

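View pics/w15c.png

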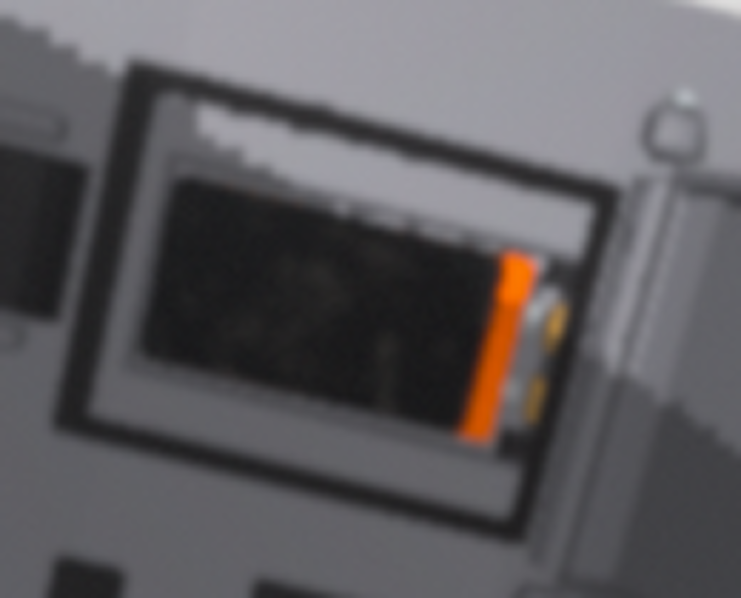

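```bash
python3 - <<'E'
from h import *
import pickle
i,im=pickle.load(open('w15.pkl','rb'))
d=np.array([np.cos(np.radians(-13.8)),np.sin(np.radians(-13.8)),0]); n=np.array([-d[1],d[0],0]); p=np.array([.5425,-.0338,0])
for nm,u,v,z in [('b',176,180,.059),('b',146,355,.059),('b',538,258,.059),('b',494,442,.059),('rim',172,160,.051),('rim',130,368,.051),('post',556,270,.051),('post',510,440,.051),('fr',132,60,.051),('fr',620,190,.051),('fr',522,540,.051),('fr',58,427,.051),('term',553,298,.0505),('term',528,395,.0505)]:
    P=ray(i,200+u/5.7,55+v/5.7,z); print(nm,np.round(P,4),'along %.1f lat %.1f'%((P-p)@d*1e3,(P-p)@n*1e3))
E
```

```text
b [ 0.5198 -0.0159  0.059 ] along -26.3 lat 12.0
b [ 0.5152 -0.0392  0.059 ] along -25.3 lat -11.7
b [ 0.5696 -0.0263  0.059 ] along 24.5 lat 13.8
b [ 0.5642 -0.0513  0.059 ] along 25.2 lat -11.9
rim [ 0.5189 -0.013   0.051 ] along -27.9 lat 14.6
rim [ 0.5123 -0.0414  0.051 ] along -27.5 lat -14.6
post [ 0.5732 -0.028   0.051 ] along 28.5 lat 13.0
post [ 0.5673 -0.0518  0.051 ] along 28.4 lat -11.6
fr [5.137e-01 2.000e-04 5.100e-02] along -36.1 lat 26.1
fr [ 0.5819 -0.0171  0.051 ] along 34.3 lat 25.6
fr [ 0.5695 -0.0664  0.051 ] along 34.0 lat -25.2
fr [ 0.5016 -0.0498  0.051 ] along -35.9 lat -25.2
term [ 0.573  -0.0318  0.0505] along 29.2 lat 9.2
term [ 0.5698 -0.0454  0.0505] along 29.3 lat -4.8
```

```bash
python3 - <<'E'
from h import *
delta([.5374,-.0331,.1],2.9)
E
```

```text
dx 6.23 dy 0.20 dz 7.61 | ax 0.004 ay 0.009 az -1.327
```

Call:
apply_moves:
  steps:
    - {"dx":2,"dy":0.2,"dz":0,"ax":0,"ay":0,"az":-0.15,"gripper":110}
    - {"dx":5,"dy":0.2,"dz":0,"ax":0,"ay":0,"az":-0.3,"gripper":110}
    - {"dx":6.2,"dy":0.2,"dz":0,"ax":0,"ay":0,"az":-0.45,"gripper":110}
    - {"dx":6.2,"dy":0.2,"dz":1,"ax":0,"ay":0,"az":-0.6,"gripper":110}
    - {"dx":6.2,"dy":0.2,"dz":2,"ax":0,"ay":0,"az":-0.75,"gripper":110}
    - {"dx":6.2,"dy":0.2,"dz":4,"ax":0,"ay":0,"az":-0.9,"gripper":110}
    - {"dx":6.2,"dy":0.2,"dz":6,"ax":0,"ay":0,"az":-1.05,"gripper":110}
    - {"dx":6.2,"dy":0.2,"dz":7.6,"ax":0,"ay":0.009,"az":-1.2,"gripper":110}
    - {"dx":6.2,"dy":0.2,"dz":7.6,"ax":0.004,"ay":0.009,"az":-1.327,"gripper":110}
    - {"dx":6.2,"dy":0.2,"dz":7.6,"ax":0.004,"ay":0.009,"az":-1.327,"gripper":110}

```text
time_s: 18.45
ee_pos: [0.5369, -0.0332, 0.0992]
tool_rot: [0.118, 0.993, 0.0, -0.001]
wrist_force: [-0.1, 0.2, 0.4]
width: 0.565
```

```bash
python3 - <<'E'
from h import *
st();delta([.5374,-.0331,.0335],2.9)
E
```

```text
t 18.45 p [ 0.5369 -0.0332  0.0992] psi 2.905 z [-0.001  0.    -1.   ] F [-0.1  0.2  0.4] w 0.565 q [-0.3  -0.08 -0.28  1.36 -0.   -0.07] []
dx -0.06 dy 0.02 dz 6.57 | ax -0.000 ay -0.001 az 0.005
```

Call:
apply_moves:
  steps:
    - {"dx":-0.05,"dy":0,"dz":3.5,"ax":0,"ay":0,"az":0.005,"gripper":110}
    - {"dx":-0.05,"dy":0,"dz":6,"ax":0,"ay":0,"az":0.005,"gripper":110}
    - {"dx":-0.05,"dy":0,"dz":6.55,"ax":0,"ay":0,"az":0.005,"gripper":110}
    - {"dx":-0.05,"dy":0,"dz":6.55,"ax":0,"ay":0,"az":0.005,"gripper":110}
    - {"dx":-0.05,"dy":0,"dz":6.55,"ax":0,"ay":0,"az":0.005,"gripper":110}

```text
time_s: 18.95
ee_pos: [0.5382, -0.0336, 0.0353]
tool_rot: [0.121, 0.993, -0.0, 0.0]
wrist_force: [-0.0, -0.7, 1.1]
width: 0.571
```

Call:
apply_moves:
  steps:
    - {"dx":0,"dy":0,"dz":0,"ax":0,"ay":0,"az":0,"gripper":255}
    - {"dx":0,"dy":0,"dz":0,"ax":0,"ay":0,"az":0,"gripper":255}
    - {"dx":0,"dy":0,"dz":0,"ax":0,"ay":0,"az":0,"gripper":255}
    - {"dx":0,"dy":0,"dz":0,"ax":0,"ay":0,"az":0,"gripper":255}
    - {"dx":0,"dy":0,"dz":0,"ax":0,"ay":0,"az":0,"gripper":255}
  grip_force: 25

```text
time_s: 19.45
ee_pos: [0.5397, -0.034, 0.0373]
tool_rot: [0.121, 0.993, -0.0, 0.002]
wrist_force: [0.2, -0.2, 7.1]
width: 0.001
```

Call:
apply_moves:
  steps:
    - {"dx":0,"dy":0,"dz":-1,"ax":0,"ay":0,"az":0,"gripper":110}
    - {"dx":0,"dy":0,"dz":-1,"ax":0,"ay":0,"az":0,"gripper":110}
    - {"dx":0,"dy":0,"dz":-1,"ax":0,"ay":0,"az":0,"gripper":110}
    - {"dx":-0.1,"dy":0,"dz":-1,"ax":0,"ay":0,"az":0,"gripper":110}
    - {"dx":0.1,"dy":0,"dz":0,"ax":0,"ay":0,"az":0,"gripper":110}
    - {"dx":0.1,"dy":0,"dz":0.45,"ax":0,"ay":0,"az":0,"gripper":110}
    - {"dx":0.1,"dy":0,"dz":0.55,"ax":0,"ay":0,"az":0,"gripper":110}
    - {"dx":0.1,"dy":0,"dz":0.55,"ax":0,"ay":0,"az":0,"gripper":110}

```text
time_s: 20.25
ee_pos: [0.5383, -0.0336, 0.0312]
tool_rot: [0.121, 0.993, -0.0, 0.002]
wrist_force: [0.2, -0.2, -0.2]
width: 0.569
```

```bash
python3 - <<'E'
from h import *
st();delta([.5375,-.0333,.032],2.9)
im=get_image('wrist'); crop(im,185,325,150,250,5.5,'pics/w16.png')
E
```

```text
t 20.25 p [ 0.5383 -0.0336  0.0312] psi 2.900 z [ 0.003 -0.001 -1.   ] F [ 0.2 -0.2 -0.2] w 0.569 q [-0.31 -0.04 -0.37  1.23 -0.   -0.06] []
dx 0.09 dy 0.01 dz -0.08 | ax -0.000 ay 0.003 az -0.000
```

View pics/w16.png

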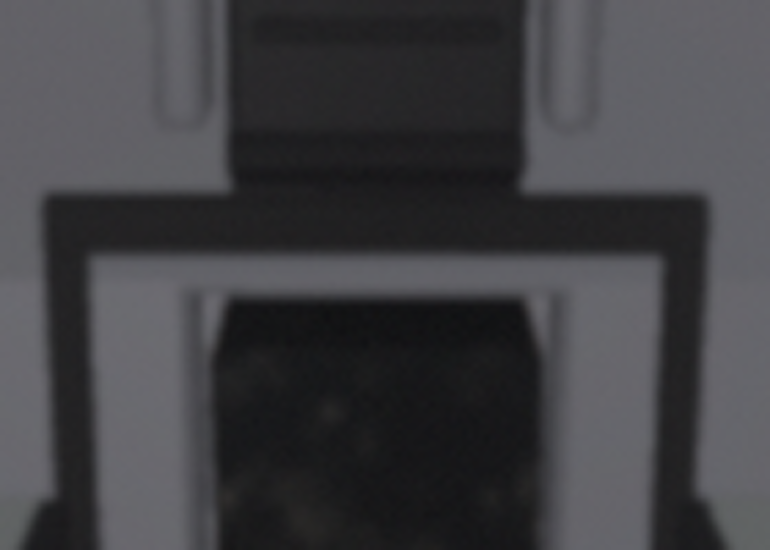

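Call:
apply_moves:
  steps:
    - {"dx":0,"dy":0,"dz":-0.03,"ax":0,"ay":0,"az":0,"gripper":255}
    - {"dx":0,"dy":0,"dz":-0.03,"ax":0,"ay":0,"az":0,"gripper":255}
    - {"dx":0,"dy":0,"dz":-0.03,"ax":0,"ay":0,"az":0,"gripper":255}
    - {"dx":0,"dy":0,"dz":-0.03,"ax":0,"ay":0,"az":0,"gripper":255}
    - {"dx":0,"dy":0,"dz":-0.03,"ax":0,"ay":0,"az":0,"gripper":255}
  grip_force: 30

```text
time_s: 20.8
ee_pos: [0.539, -0.0338, 0.0324]
tool_rot: [0.121, 0.993, -0.0, 0.002]
wrist_force: [-0.4, -1.0, 3.5]
width: 0.293
```

Call:
apply_moves:
  steps:
    - {"dx":-0.07,"dy":0,"dz":-0.03,"ax":0,"ay":0,"az":0,"gripper":255}
    - {"dx":-0.14,"dy":0,"dz":-0.03,"ax":0,"ay":0,"az":0,"gripper":255}
    - {"dx":-0.14,"dy":0,"dz":-0.03,"ax":0,"ay":0,"az":0,"gripper":255}

```text
time_s: 21.1
ee_pos: [0.5402, -0.0341, 0.0324]
tool_rot: [0.121, 0.993, -0.0, 0.002]
wrist_force: [-0.4, 1.2, -0.7]
width: 0.293
```

Call:
apply_moves:
  steps:
    - {"dx":0,"dy":0,"dz":0.03,"ax":0,"ay":0,"az":0,"gripper":255}
    - {"dx":0,"dy":0,"dz":0,"ax":0,"ay":0,"az":0,"gripper":150}
    - {"dx":0,"dy":0,"dz":0,"ax":0,"ay":0,"az":0,"gripper":120}
    - {"dx":0,"dy":0,"dz":0,"ax":0,"ay":0,"az":0,"gripper":120}
    - {"dx":0,"dy":0,"dz":-1,"ax":0,"ay":0,"az":0,"gripper":120}
    - {"dx":0,"dy":0,"dz":-5,"ax":0,"ay":0,"az":0,"gripper":120}
    - {"dx":0,"dy":0,"dz":-10,"ax":0,"ay":0,"az":0,"gripper":120}
    - {"dx":0,"dy":0,"dz":-14,"ax":0,"ay":0,"az":0,"gripper":255}
    - {"dx":0,"dy":0,"dz":-14,"ax":0,"ay":0,"az":0,"gripper":255}

```text
time_s: 22.0
ee_pos: [0.5426, -0.0348, 0.1797]
tool_rot: [0.121, 0.993, -0.001, 0.007]
wrist_force: [-0.0, 1.0, -0.2]
width: 0.196
```

```bash
python3 - <<'E'
from h import *
st();delta([.56,-.095,.19],np.radians(90))
im=get_image('side'); crop(im,240,330,155,220,8.5,'pics/s17.png')
E
```

```text
t 22.00 p [ 0.5426 -0.0348  0.1797] psi 2.900 z [ 0.013 -0.004 -1.   ] F [-0.   1.  -0.2] w 0.196 q [-0.3  -0.09 -0.15  1.49 -0.   -0.06] []
dx -3.14 dy -5.43 dz -0.98 | ax 0.009 ay 0.013 az 1.329
```

View pics/s17.png

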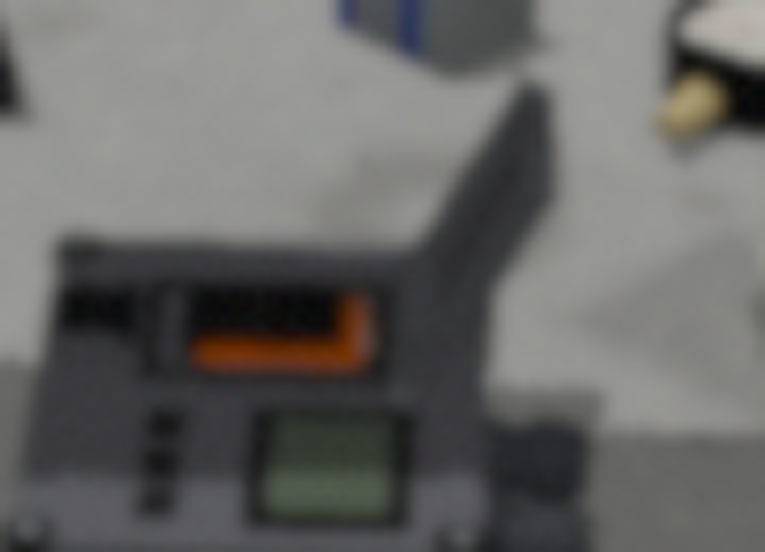

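Call:
apply_moves:
  steps:
    - {"dx":-2,"dy":-3,"dz":-1,"ax":0.009,"ay":0.013,"az":0.15,"gripper":255}
    - {"dx":-3.1,"dy":-5.4,"dz":-1,"ax":0.009,"ay":0.013,"az":0.3,"gripper":255}
    - {"dx":-3.1,"dy":-5.4,"dz":-1,"ax":0.009,"ay":0.013,"az":0.45,"gripper":255}
    - {"dx":-3.1,"dy":-5.4,"dz":-1,"ax":0.009,"ay":0.013,"az":0.6,"gripper":255}
    - {"dx":-3.1,"dy":-5.4,"dz":-1,"ax":0.009,"ay":0.013,"az":0.75,"gripper":255}
    - {"dx":-3.1,"dy":-5.4,"dz":-1,"ax":0.009,"ay":0.013,"az":0.9,"gripper":255}
    - {"dx":-3.1,"dy":-5.4,"dz":-1,"ax":0.009,"ay":0.013,"az":1.05,"gripper":255}
    - {"dx":-3.1,"dy":-5.4,"dz":-1,"ax":0.009,"ay":0.013,"az":1.2,"gripper":255}
    - {"dx":-3.1,"dy":-5.4,"dz":-1,"ax":0.009,"ay":0.013,"az":1.33,"gripper":255}
    - {"dx":-3.1,"dy":-5.4,"dz":-1,"ax":0.009,"ay":0.013,"az":1.33,"gripper":255}

```text
time_s: 23.05
ee_pos: [0.558, -0.0942, 0.1856]
tool_rot: [0.708, 0.706, -0.001, -0.003]
wrist_force: [-0.3, 0.3, -0.8]
width: -0.003
```

```bash
python3 - <<'E'
from h import *
import pickle
st(); i=camera_info('wrist'); im=get_image('wrist'); pickle.dump((i,im),open('w18.pkl','wb'))
cv2.imwrite('pics/w18.png',cv2.resize(im,(800,600),interpolation=cv2.INTER_CUBIC)); crop(im,170,300,55,160,5.7,'pics/w18c.png')
E
```

```text
t 23.05 p [ 0.558  -0.0942  0.1856] psi 1.568 z [-0.006  0.002 -1.   ] F [-0.3  0.3 -0.8] w -0.003 q [-0.4   0.   -0.05  1.52 -0.    1.18] []
```

View pics/w18.png

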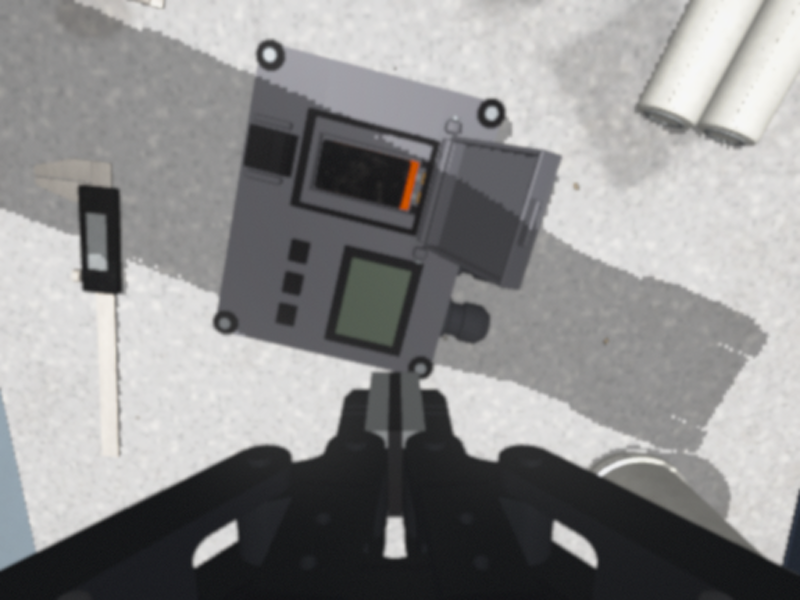

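View pics/w18c.png

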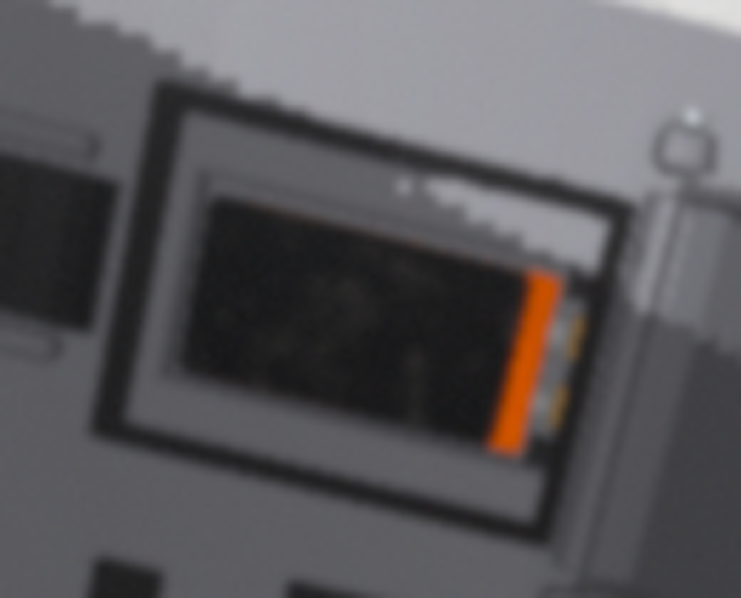

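```bash
python3 - <<'E'
from h import *
import pickle
i,im=pickle.load(open('w18.pkl','rb')); crop(im,260,370,60,195,4.4,'pics/w18l.png')
d=np.array([np.cos(np.radians(-13.8)),np.sin(np.radians(-13.8)),0]); n=np.array([-d[1],d[0],0]); p=np.array([.5425,-.0338,0])
for nm,u,v,z in [('knob',453,125,.055),('knob',420,252,.055),('lidout',560,155,.12),('lidout',516,289,.12),('lidin',541,150,.125),('lidin',500,284,.125),('catchL',243,148,.055),('catch',255,124,.055),('c',297,136,.055),('c',285,178,.055),('white',640,105,.02),('white',760,140,.02),('mug',600,465,.08)]:
    P=ray(i,u/1.5625,v/1.5625,z); print(nm,np.round(P,4),'along %.1f lat %.1f'%((P-p)@d*1e3,(P-p)@n*1e3))
E
```

```text
knob [ 0.5886 -0.0088  0.055 ] along 38.8 lat 35.3
knob [ 0.5721 -0.0754  0.055 ] along 38.7 lat -33.4
lidout [ 0.6263 -0.0241  0.12  ] along 79.1 lat 29.4
lidout [ 0.6116 -0.0806  0.12  ] along 78.3 lat -29.0
lidin [ 0.6171 -0.0221  0.125 ] along 69.7 lat 29.1
lidin [ 0.6035 -0.0772  0.125 ] along 69.6 lat -27.6
catchL [ 0.4783 -0.0199  0.055 ] along -65.6 lat -1.9
catch [ 0.4855 -0.008   0.055 ] along -61.5 lat 11.5
c [ 0.5071 -0.014   0.055 ] along -39.1 lat 10.8
c [ 0.4996 -0.0354  0.055 ] along -41.3 lat -11.8
white [0.6993 0.0036 0.02  ] along 143.3 lat 73.8
white [ 0.7716 -0.0158  0.02  ] along 218.2 lat 72.1
mug [ 0.6743 -0.1933  0.08  ] along 166.1 lat -123.5
```

View pics/w18l.png

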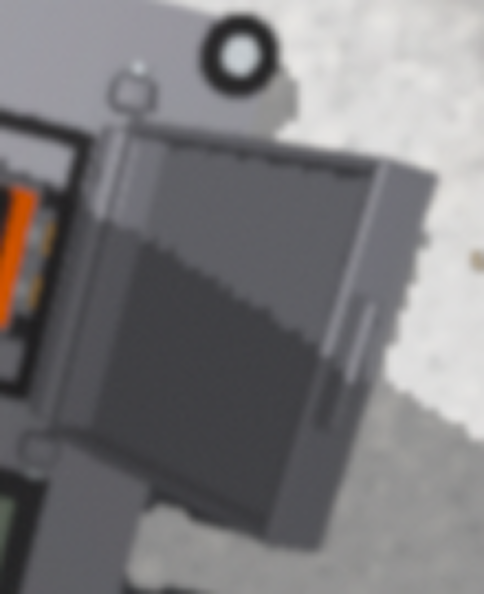

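```bash
cat >> h.py <<'E'
D=np.array([np.cos(np.radians(-13.8)),np.sin(np.radians(-13.8)),0]); N=np.array([-D[1],D[0],0]); P0=np.array([.5425,-.0338,0])
PSI=np.radians(166.2)
def W(a,tip,lat=.6): # TCP target: along mm, tip true z
    return P0+D*a*1e-3+N*lat*1e-3+[0,0,tip-.0214]
def where():
    s=state(); p=s['ee_pos']; print('along %.1f lat %.1f tip %.4f'%((p-P0)@D*1e3,(p-P0)@N*1e3,p[2]+.0214))
E
python3 - <<'E'
from h import *
print(W(105,.17));delta(W(105,.17),PSI)
E
```

```text
[ 0.64461222 -0.05826333  0.1486    ]
dx 3.57 dy 8.68 dz 3.67 | ax -0.004 ay -0.005 az -1.328
```

Call:
apply_moves:
  steps:
    - {"dx":1,"dy":3,"dz":0,"ax":0,"ay":0,"az":-0.15,"gripper":255}
    - {"dx":2,"dy":6,"dz":0,"ax":0,"ay":0,"az":-0.3,"gripper":255}
    - {"dx":3.6,"dy":8.7,"dz":0,"ax":0,"ay":0,"az":-0.45,"gripper":255}
    - {"dx":3.6,"dy":8.7,"dz":0,"ax":0,"ay":0,"az":-0.6,"gripper":255}
    - {"dx":3.6,"dy":8.7,"dz":0,"ax":0,"ay":0,"az":-0.75,"gripper":255}
    - {"dx":3.6,"dy":8.7,"dz":1,"ax":0,"ay":0,"az":-0.9,"gripper":255}
    - {"dx":3.6,"dy":8.7,"dz":2,"ax":0,"ay":0,"az":-1.05,"gripper":255}
    - {"dx":3.6,"dy":8.7,"dz":3,"ax":-0.004,"ay":-0.005,"az":-1.2,"gripper":255}
    - {"dx":3.6,"dy":8.7,"dz":3.7,"ax":-0.004,"ay":-0.005,"az":-1.328,"gripper":255}
    - {"dx":3.6,"dy":8.7,"dz":3.7,"ax":-0.004,"ay":-0.005,"az":-1.328,"gripper":255}

```text
time_s: 24.1
ee_pos: [0.6439, -0.0577, 0.1465]
tool_rot: [0.118, 0.993, 0.0, -0.001]
wrist_force: [-0.4, 1.0, -0.2]
width: -0.001
```

```bash
python3 - <<'E'
from h import *
st();where();delta(W(105,.10),PSI)
im=get_image('side'); crop(im,240,360,130,220,6.6,'pics/s20.png')
E
```

```text
t 24.10 p [ 0.6439 -0.0577  0.1465] psi 2.906 z [-0.002  0.001 -1.   ] F [-0.4  1.  -0.2] w -0.001 q [-0.29  0.25  0.14  1.47  0.   -0.06] []
along 104.1 lat 1.0 tip 0.1679
dx -0.11 dy -0.05 dz 6.79 | ax 0.001 ay -0.003 az 0.005
```

View pics/s20.png

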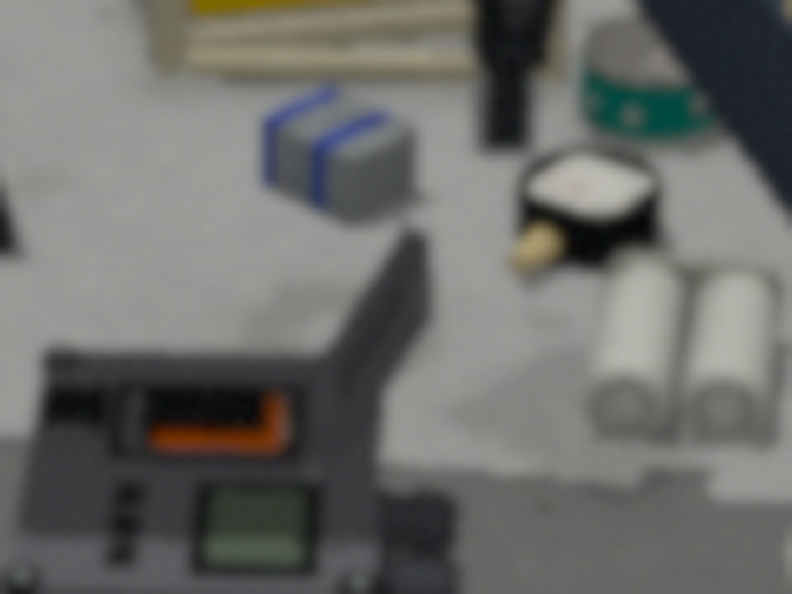

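Call:
apply_moves:
  steps:
    - {"dx":0,"dy":0,"dz":3.5,"ax":0,"ay":0,"az":0.005,"gripper":255}
    - {"dx":0,"dy":0,"dz":6.5,"ax":0,"ay":0,"az":0.005,"gripper":255}
    - {"dx":0,"dy":0,"dz":6.8,"ax":0,"ay":0,"az":0.005,"gripper":255}
    - {"dx":0.8,"dy":0,"dz":6.8,"ax":0,"ay":0,"az":0.005,"gripper":255}
    - {"dx":1.6,"dy":0,"dz":6.8,"ax":0,"ay":0,"az":0.005,"gripper":255}
    - {"dx":2.2,"dy":0,"dz":6.8,"ax":0,"ay":0,"az":0.005,"gripper":255}
    - {"dx":2.2,"dy":0,"dz":6.8,"ax":0,"ay":0,"az":0.005,"gripper":255}

```text
time_s: 24.85
ee_pos: [0.6229, -0.0524, 0.0813]
tool_rot: [0.123, 0.992, 0.0, 0.0]
wrist_force: [-0.8, -0.1, -0.2]
width: -0.004
```

```bash
python3 - <<'E'
from h import *
st();where();delta(W(60,.10),PSI)
im=get_image('side'); crop(im,240,360,130,220,6.6,'pics/s21.png')
E
```

```text
t 24.85 p [ 0.6229 -0.0524  0.0813] psi 2.895 z [ 0.001  0.    -1.   ] F [-0.8 -0.1 -0.2] w -0.004 q [-0.29  0.19 -0.04  1.34  0.   -0.05] []
along 82.5 lat 1.1 tip 0.1027
dx 2.25 dy -0.06 dz 0.27 | ax 0.000 ay 0.001 az -0.006
```

View pics/s21.png

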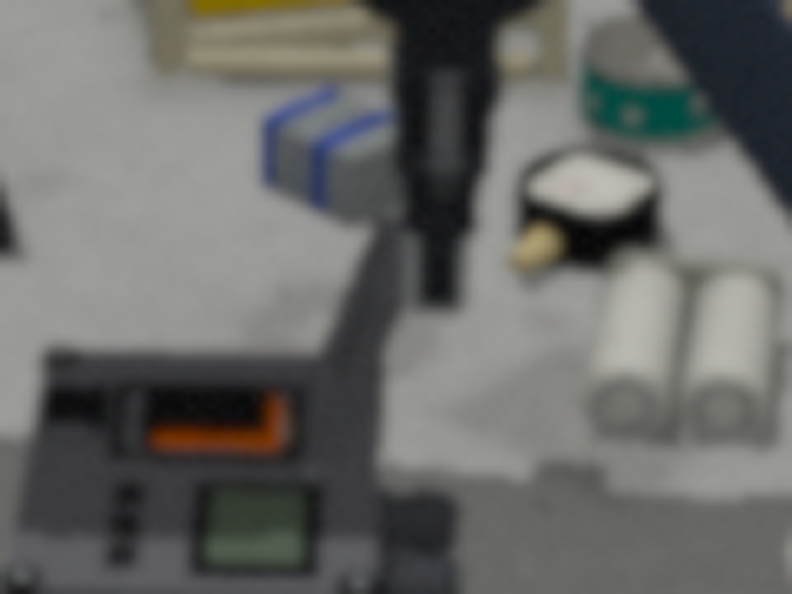

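Call:
apply_moves:
  steps:
    - {"dx":0.6,"dy":0,"dz":0,"ax":0,"ay":0,"az":0,"gripper":255}
    - {"dx":1.2,"dy":0,"dz":-0.2,"ax":0,"ay":0,"az":0,"gripper":255}
    - {"dx":1.8,"dy":0,"dz":-0.6,"ax":0,"ay":0,"az":0,"gripper":255}
    - {"dx":2.4,"dy":0,"dz":-1.0,"ax":0,"ay":0,"az":0,"gripper":255}
    - {"dx":3.0,"dy":0,"dz":-1.2,"ax":0,"ay":0,"az":0,"gripper":255}
    - {"dx":3.6,"dy":0,"dz":-1.2,"ax":0,"ay":0,"az":0,"gripper":255}
    - {"dx":3.6,"dy":0,"dz":-1.2,"ax":0,"ay":0,"az":0,"gripper":255}

```text
time_s: 25.6
ee_pos: [0.5875, -0.0434, 0.093]
tool_rot: [0.123, 0.992, 0.0, 0.0]
wrist_force: [-0.2, -0.2, -1.1]
width: -0.002
```

```bash
python3 - <<'E'
from h import *
st();where();delta(W(36,.114),PSI)
im=get_image('side'); crop(im,240,360,130,220,6.6,'pics/s22.png')
E
```

```text
t 25.60 p [ 0.5875 -0.0434  0.093 ] psi 2.895 z [ 0.  0. -1.] F [-0.2 -0.2 -1.1] w -0.002 q [-0.3   0.08 -0.14  1.35  0.   -0.05] []
along 46.0 lat 1.4 tip 0.1144
dx 1.00 dy -0.08 dz 0.04 | ax 0.000 ay 0.000 az -0.005
```

View pics/s22.png

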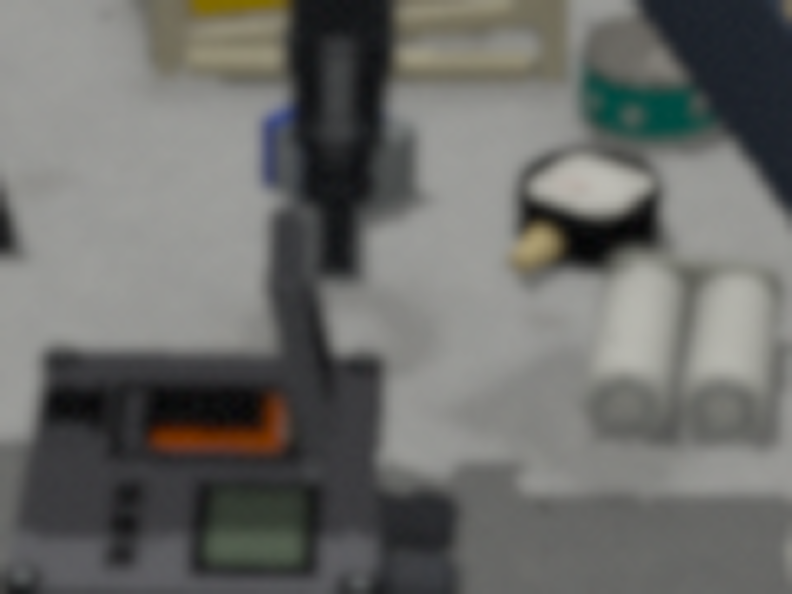

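Call:
apply_moves:
  steps:
    - {"dx":0.6,"dy":0,"dz":0,"ax":0,"ay":0,"az":0,"gripper":255}
    - {"dx":1.2,"dy":0,"dz":0.1,"ax":0,"ay":0,"az":0,"gripper":255}
    - {"dx":1.8,"dy":0,"dz":0.3,"ax":0,"ay":0,"az":0,"gripper":255}
    - {"dx":2.5,"dy":0,"dz":0.6,"ax":0,"ay":0,"az":0,"gripper":255}
    - {"dx":3.2,"dy":0,"dz":1.0,"ax":0,"ay":0,"az":0,"gripper":255}
    - {"dx":3.7,"dy":0,"dz":1.4,"ax":0,"ay":0,"az":0,"gripper":255}
    - {"dx":4.1,"dy":0,"dz":1.8,"ax":0,"ay":0,"az":0,"gripper":255}
    - {"dx":4.1,"dy":0,"dz":1.8,"ax":0,"ay":0,"az":0,"gripper":255}

```text
time_s: 26.45
ee_pos: [0.5471, -0.0332, 0.074]
tool_rot: [0.123, 0.992, 0.0, -0.001]
wrist_force: [-0.3, -0.0, 0.0]
width: 0.003
```

```bash
python3 - <<'E'
from h import *
st();where();delta(W(-6,.08),PSI)
im=get_image('side'); crop(im,240,360,130,220,6.6,'pics/s23.png')
E
```

```text
t 26.45 p [ 0.5471 -0.0332  0.074 ] psi 2.895 z [-0.001  0.001 -1.   ] F [-0.3 -0.   0. ] w 0.003 q [-0.3  -0.03 -0.29  1.32  0.   -0.05] []
along 4.3 lat 1.6 tip 0.0954
dx 1.03 dy -0.11 dz 1.55 | ax 0.001 ay -0.001 az -0.005
```

View pics/s23.png

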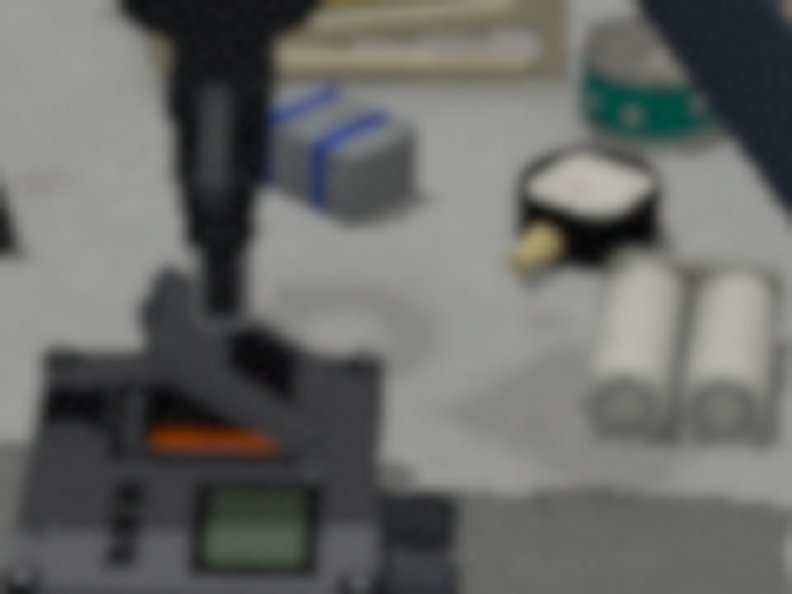

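Call:
apply_moves:
  steps:
    - {"dx":0.3,"dy":-0.1,"dz":0.4,"ax":0,"ay":0,"az":0,"gripper":255}
    - {"dx":0.7,"dy":-0.1,"dz":0.9,"ax":0,"ay":0,"az":0,"gripper":255}
    - {"dx":1.0,"dy":-0.1,"dz":1.3,"ax":0,"ay":0,"az":0,"gripper":255}
    - {"dx":1.2,"dy":-0.1,"dz":1.5,"ax":0,"ay":0,"az":0,"gripper":255}
    - {"dx":1.2,"dy":-0.1,"dz":1.5,"ax":0,"ay":0,"az":0,"gripper":255}

```text
time_s: 27.0
ee_pos: [0.5351, -0.0313, 0.059]
tool_rot: [0.123, 0.992, 0.0, -0.001]
wrist_force: [0.5, 0.1, -0.3]
width: 0.002
```

```bash
python3 - <<'E'
from h import *
st();where();delta(W(-23.3,.092),PSI);delta(W(-23.3,.079),PSI)
im=get_image('side'); crop(im,240,360,130,220,6.6,'pics/s24.png')
E
```

```text
t 27.00 p [ 0.5351 -0.0313  0.059 ] psi 2.895 z [-0.001  0.001 -1.   ] F [ 0.5  0.1 -0.3] w 0.002 q [-0.3  -0.06 -0.34  1.29  0.   -0.06] []
along -7.8 lat 0.7 tip 0.0804
dx 1.55 dy -0.02 dz -1.16 | ax 0.001 ay -0.001 az -0.005
dx 1.55 dy -0.02 dz 0.14 | ax 0.001 ay -0.001 az -0.005
```

View pics/s24.png

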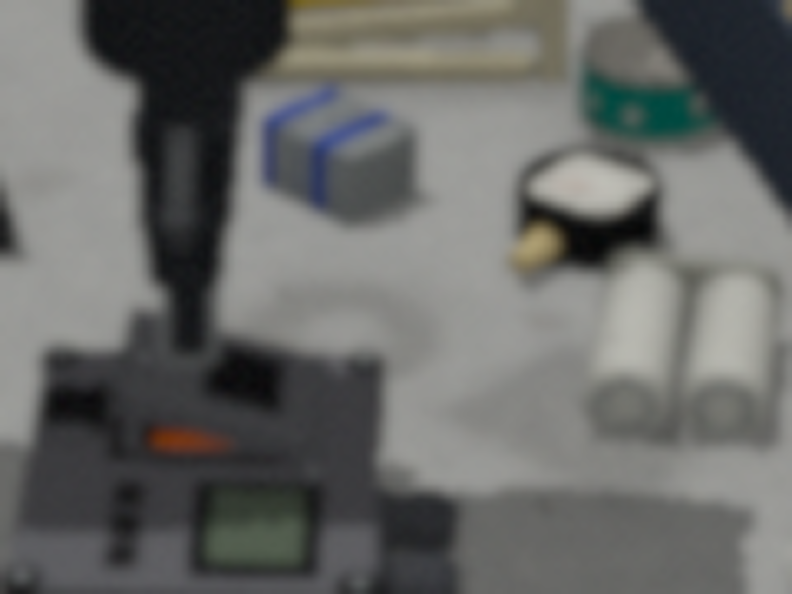

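Call:
apply_moves:
  steps:
    - {"dx":0,"dy":0,"dz":-1.6,"ax":0,"ay":0,"az":0,"gripper":255}
    - {"dx":1.0,"dy":0,"dz":-1.6,"ax":0,"ay":0,"az":0,"gripper":255}
    - {"dx":1.55,"dy":0,"dz":-1.4,"ax":0,"ay":0,"az":0,"gripper":255}
    - {"dx":1.55,"dy":0,"dz":-0.8,"ax":0,"ay":0,"az":0,"gripper":255}
    - {"dx":1.55,"dy":0,"dz":-0.2,"ax":0,"ay":0,"az":0,"gripper":255}
    - {"dx":1.55,"dy":0,"dz":0.3,"ax":0,"ay":0,"az":0,"gripper":255}
    - {"dx":1.55,"dy":0,"dz":0.5,"ax":0,"ay":0,"az":0,"gripper":255}
    - {"dx":1.55,"dy":0,"dz":0.5,"ax":0,"ay":0,"az":0,"gripper":255}

```text
time_s: 27.85
ee_pos: [0.5201, -0.0275, 0.0536]
tool_rot: [0.123, 0.992, 0.0, -0.001]
wrist_force: [0.6, -0.4, -0.7]
width: -0.002
```

```bash
python3 - <<'E'
from h import *
st();where();delta(W(-23.3,.070),PSI)
im=get_image('side'); crop(im,230,330,140,220,7.5,'pics/s25.png')
im=get_image('wrist'); crop(im,150,350,130,280,4,'pics/w25.png')
E
```

```text
t 27.85 p [ 0.5201 -0.0275  0.0536] psi 2.895 z [-0.002  0.001 -1.   ] F [ 0.6 -0.4 -0.7] w -0.002 q [-0.3  -0.1  -0.4   1.28  0.   -0.06] []
along -23.3 lat 0.8 tip 0.0750
dx 0.00 dy -0.02 dz 0.50 | ax 0.001 ay -0.002 az -0.006
```

View pics/s25.png

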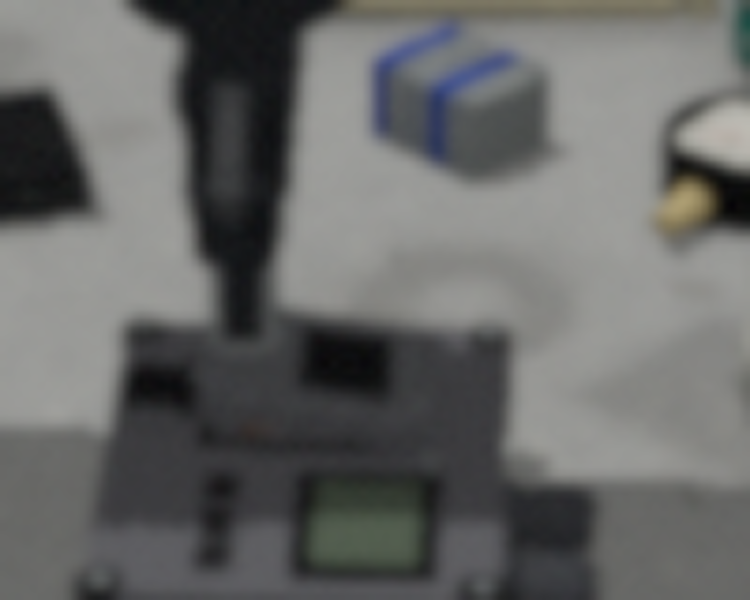

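View pics/w25.png

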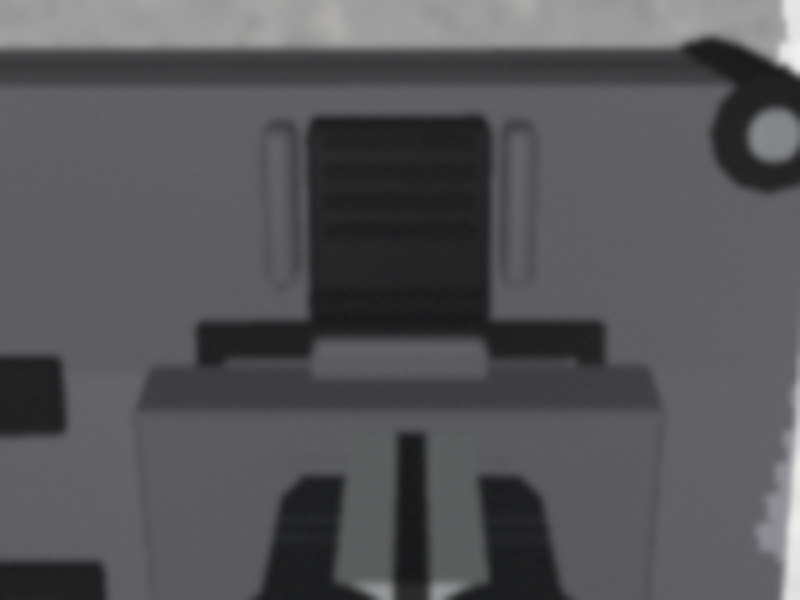

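Call:
apply_moves:
  steps:
    - {"dx":0,"dy":0,"dz":0.2,"ax":0,"ay":0,"az":0,"gripper":255}
    - {"dx":0,"dy":0,"dz":0.35,"ax":0,"ay":0,"az":0,"gripper":255}
    - {"dx":0,"dy":0,"dz":0.45,"ax":0,"ay":0,"az":0,"gripper":255}
    - {"dx":0,"dy":0,"dz":0.45,"ax":0,"ay":0,"az":0,"gripper":255}

```text
time_s: 28.35
ee_pos: [0.5204, -0.0276, 0.0496]
tool_rot: [0.123, 0.992, 0.0, -0.001]
wrist_force: [-0.1, -0.3, -0.7]
width: -0.0
```

Call:
apply_moves:
  steps:
    - {"dx":0,"dy":0,"dz":0.05,"ax":0,"ay":0,"az":0,"gripper":255}
    - {"dx":0,"dy":0,"dz":0.1,"ax":0,"ay":0,"az":0,"gripper":255}
    - {"dx":0,"dy":0,"dz":0.1,"ax":0,"ay":0,"az":0,"gripper":255}

```text
time_s: 28.65
ee_pos: [0.5204, -0.0276, 0.0486]
tool_rot: [0.123, 0.992, 0.0, -0.001]
wrist_force: [-0.0, -0.3, 0.1]
width: 0.002
```

Call:
apply_moves:
  steps:
    - {"dx":0,"dy":0,"dz":0.05,"ax":0,"ay":0,"az":0,"gripper":255}
    - {"dx":0,"dy":0,"dz":0.1,"ax":0,"ay":0,"az":0,"gripper":255}
    - {"dx":0,"dy":0,"dz":0.1,"ax":0,"ay":0,"az":0,"gripper":255}

```text
time_s: 28.95
ee_pos: [0.5204, -0.0276, 0.0478]
tool_rot: [0.123, 0.992, 0.0, -0.0]
wrist_force: [-1.0, 0.1, 2.9]
width: 0.003
```

Call:
apply_moves:
  steps:
    - {"dx":0,"dy":0,"dz":0.05,"ax":0,"ay":0,"az":0,"gripper":255}
    - {"dx":0,"dy":0,"dz":0.1,"ax":0,"ay":0,"az":0,"gripper":255}
    - {"dx":0,"dy":0,"dz":0.1,"ax":0,"ay":0,"az":0,"gripper":255}

```text
time_s: 29.25
ee_pos: [0.5205, -0.0276, 0.0475]
tool_rot: [0.123, 0.992, 0.0, -0.0]
wrist_force: [-3.5, 1.2, 8.4]
width: -0.001
```

Call:
apply_moves:
  steps:
    - {"dx":0,"dy":0,"dz":0.05,"ax":0,"ay":0,"az":0,"gripper":255}
    - {"dx":0,"dy":0,"dz":0.08,"ax":0,"ay":0,"az":0,"gripper":255}
    - {"dx":0,"dy":0,"dz":0.08,"ax":0,"ay":0,"az":0,"gripper":255}

```text
time_s: 29.55
ee_pos: [0.5205, -0.0276, 0.0474]
tool_rot: [0.123, 0.992, 0.0, -0.0]
wrist_force: [-4.7, 1.1, 9.8]
width: 0.002
```

Call:
apply_moves:
  steps:
    - {"dx":0,"dy":0,"dz":0.05,"ax":0,"ay":0,"az":0,"gripper":255}
    - {"dx":0,"dy":0,"dz":0.08,"ax":0,"ay":0,"az":0,"gripper":255}
    - {"dx":0,"dy":0,"dz":0.08,"ax":0,"ay":0,"az":0,"gripper":255}

```text
time_s: 29.85
ee_pos: [0.5205, -0.0276, 0.0474]
tool_rot: [0.123, 0.992, 0.0, -0.0]
wrist_force: [-5.8, 1.2, 9.6]
width: 0.001
```

Call:
apply_moves:
  steps:
    - {"dx":0,"dy":0,"dz":0.08,"ax":0,"ay":0,"az":0,"gripper":255}
    - {"dx":0,"dy":0,"dz":0.11,"ax":0,"ay":0,"az":0,"gripper":255}
    - {"dx":0,"dy":0,"dz":0.11,"ax":0,"ay":0,"az":0,"gripper":255}
    - {"dx":0,"dy":0,"dz":0.11,"ax":0,"ay":0,"az":0,"gripper":255}

```text
time_s: 30.25
ee_pos: [0.5204, -0.0276, 0.0469]
tool_rot: [0.123, 0.992, 0.0, -0.0]
wrist_force: [-3.7, 1.3, 8.1]
width: -0.005
```

Call:
apply_moves:
  steps:
    - {"dx":0,"dy":0,"dz":0.08,"ax":0,"ay":0,"az":0,"gripper":255}
    - {"dx":0,"dy":0,"dz":0.12,"ax":0,"ay":0,"az":0,"gripper":255}
    - {"dx":0,"dy":0,"dz":0.13,"ax":0,"ay":0,"az":0,"gripper":255}
    - {"dx":0,"dy":0,"dz":0.13,"ax":0,"ay":0,"az":0,"gripper":255}

```text
time_s: 30.65
ee_pos: [0.5205, -0.0276, 0.0468]
tool_rot: [0.123, 0.992, -0.0, -0.0]
wrist_force: [-6.3, 0.9, 13.0]
width: 0.005
```

Call:
apply_moves:
  steps:
    - {"dx":0,"dy":0,"dz":0.08,"ax":0,"ay":0,"az":0,"gripper":255}
    - {"dx":0,"dy":0,"dz":0.12,"ax":0,"ay":0,"az":0,"gripper":255}
    - {"dx":0,"dy":0,"dz":0.14,"ax":0,"ay":0,"az":0,"gripper":255}
    - {"dx":0,"dy":0,"dz":0.14,"ax":0,"ay":0,"az":0,"gripper":255}

```text
time_s: 31.05
ee_pos: [0.5204, -0.0276, 0.0462]
tool_rot: [0.123, 0.992, -0.0, 0.0]
wrist_force: [-5.0, 1.4, 10.5]
width: -0.002
```

Call:
apply_moves:
  steps:
    - {"dx":0,"dy":0,"dz":0.1,"ax":0,"ay":0,"az":0,"gripper":255}
    - {"dx":0,"dy":0,"dz":0.13,"ax":0,"ay":0,"az":0,"gripper":255}
    - {"dx":0,"dy":0,"dz":0.16,"ax":0,"ay":0,"az":0,"gripper":255}
    - {"dx":0,"dy":0,"dz":0.18,"ax":0,"ay":0,"az":0,"gripper":255}

```text
time_s: 31.45
ee_pos: [0.5205, -0.0276, 0.0454]
tool_rot: [0.123, 0.992, -0.0, 0.0]
wrist_force: [-6.3, 1.5, 13.5]
width: -0.003
```

Call:
apply_moves:
  steps:
    - {"dx":0,"dy":0,"dz":0.1,"ax":0,"ay":0,"az":0,"gripper":255}
    - {"dx":0,"dy":0,"dz":0.13,"ax":0,"ay":0,"az":0,"gripper":255}
    - {"dx":0,"dy":0,"dz":0.16,"ax":0,"ay":0,"az":0,"gripper":255}
    - {"dx":0,"dy":0,"dz":0.18,"ax":0,"ay":0,"az":0,"gripper":255}

```text
time_s: 31.85
ee_pos: [0.5206, -0.0276, 0.0446]
tool_rot: [0.122, 0.992, -0.0, 0.0]
wrist_force: [-5.5, 0.7, 13.2]
width: -0.005
```

```bash
python3 - <<'E'
from h import *
st();where();delta(W(-23.3,.065),PSI)
im=get_image('wrist'); crop(im,150,350,130,280,4,'pics/w26.png')
E
```

```text
t 31.85 p [ 0.5206 -0.0276  0.0446] psi 2.896 z [ 0.001 -0.001 -1.   ] F [-5.5  0.7 13.2] w -0.005 q [-0.3  -0.1  -0.41  1.26 -0.   -0.06] []
along -22.8 lat 0.8 tip 0.0660
dx 0.05 dy -0.02 dz 0.10 | ax -0.001 ay 0.001 az -0.005
```

View pics/w26.png

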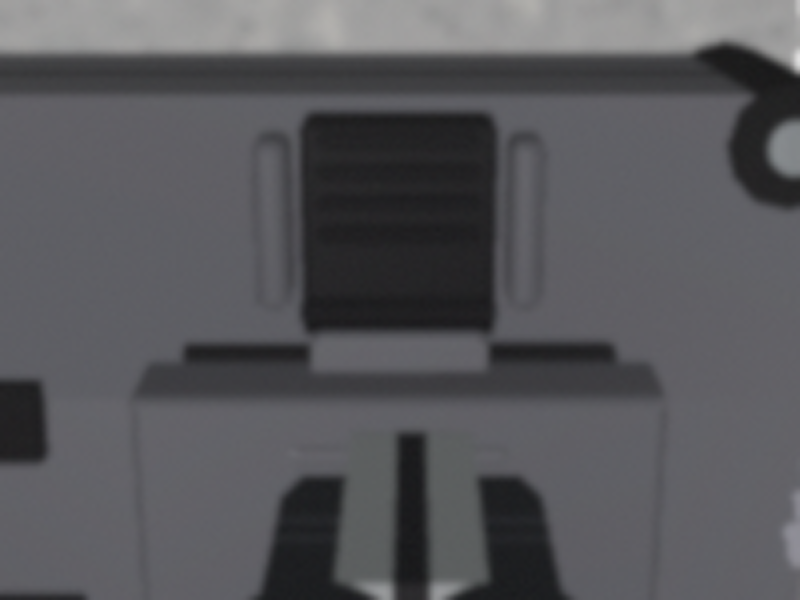

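Call:
apply_moves:
  steps:
    - {"dx":0,"dy":0,"dz":0.1,"ax":0,"ay":0,"az":0,"gripper":255}
    - {"dx":0,"dy":0,"dz":0.13,"ax":0,"ay":0,"az":0,"gripper":255}
    - {"dx":0,"dy":0,"dz":0.16,"ax":0,"ay":0,"az":0,"gripper":255}
    - {"dx":0,"dy":0,"dz":0.18,"ax":0,"ay":0,"az":0,"gripper":255}

```text
time_s: 32.3
ee_pos: [0.5207, -0.0277, 0.0431]
tool_rot: [0.122, 0.992, -0.0, 0.001]
wrist_force: [0.3, -0.4, 0.6]
width: -0.001
```

Call:
apply_moves:
  steps:
    - {"dx":0,"dy":0,"dz":0.1,"ax":0,"ay":0,"az":0,"gripper":255}
    - {"dx":0,"dy":0,"dz":0.13,"ax":0,"ay":0,"az":0,"gripper":255}
    - {"dx":0,"dy":0,"dz":0.16,"ax":0,"ay":0,"az":0,"gripper":255}

```text
time_s: 32.6
ee_pos: [0.5208, -0.0277, 0.042]
tool_rot: [0.122, 0.992, -0.0, 0.001]
wrist_force: [-4.7, 1.5, 9.7]
width: -0.003
```

Call:
apply_moves:
  steps:
    - {"dx":0,"dy":0,"dz":-0.5,"ax":0,"ay":0,"az":0,"gripper":255}
    - {"dx":0,"dy":0,"dz":-2,"ax":0,"ay":0,"az":0,"gripper":255}
    - {"dx":0,"dy":0,"dz":-5,"ax":0,"ay":0,"az":0,"gripper":255}
    - {"dx":0,"dy":0,"dz":-5,"ax":0,"ay":0,"az":0,"gripper":255}

```text
time_s: 33.0
ee_pos: [0.5231, -0.0283, 0.0968]
tool_rot: [0.122, 0.992, -0.001, 0.004]
wrist_force: [0.7, 0.5, 1.0]
width: -0.001
```

```bash
python3 - <<'E'
from h import *
st();where()
im=get_image('wrist'); crop(im,150,350,110,260,4,'pics/w27.png')
im=get_image('side'); crop(im,230,330,140,220,7.5,'pics/s27.png')
E
```

```text
t 33.00 p [ 0.5231 -0.0283  0.0968] psi 2.896 z [ 0.007 -0.003 -1.   ] F [0.7 0.5 1. ] w -0.001 q [-0.3  -0.13 -0.34  1.35 -0.   -0.06] []
along -20.1 lat 0.7 tip 0.1182
```

View pics/w27.png

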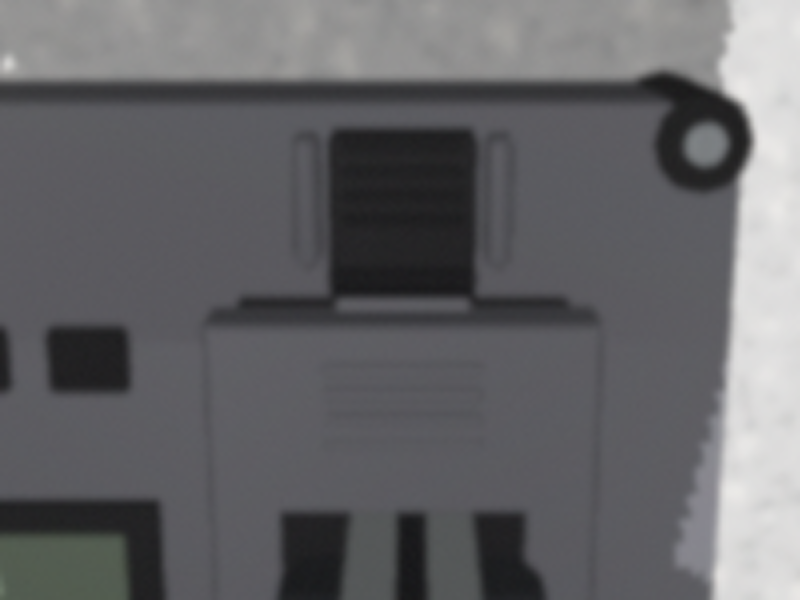

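View pics/s27.png

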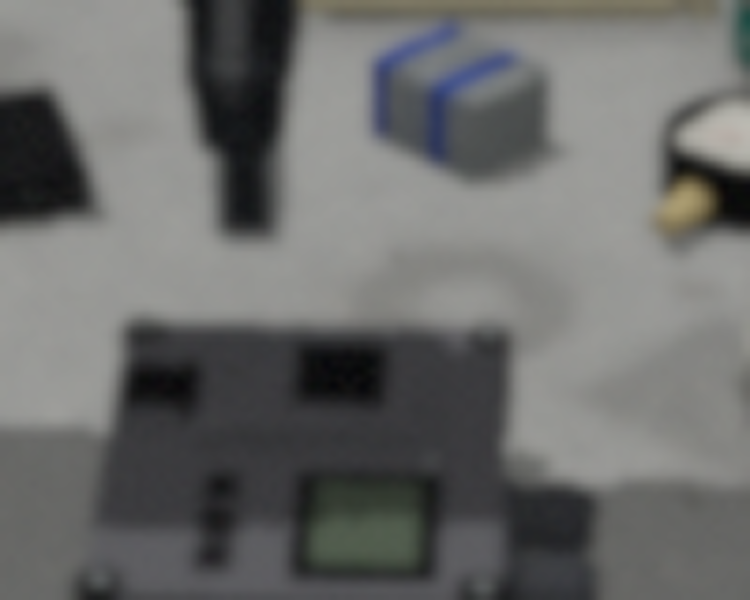

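Call:
apply_moves:
  steps:
    - {"dx":0,"dy":0,"dz":-5,"ax":0,"ay":0,"az":0,"gripper":255}
    - {"dx":0,"dy":0,"dz":-8,"ax":0,"ay":0,"az":0,"gripper":255}
    - {"dx":0,"dy":0,"dz":-8,"ax":0,"ay":0,"az":0,"gripper":255}
    - {"dx":0,"dy":0,"dz":-8,"ax":0,"ay":0,"az":0,"gripper":255}

```text
time_s: 33.5
ee_pos: [0.5214, -0.0278, 0.1732]
tool_rot: [0.122, 0.992, -0.001, 0.002]
wrist_force: [0.2, -0.4, -0.4]
width: -0.0
```

```bash
python3 - <<'E'
from h import *
st()
print([k for k in state()])
im=get_image('wrist'); cv2.imwrite('pics/w28.png',cv2.resize(im,(800,600),interpolation=cv2.INTER_CUBIC))
im=get_image('scene'); crop(im,150,300,140,280,5,'pics/c28.png')
E
```

```text
t 33.50 p [ 0.5214 -0.0278  0.1732] psi 2.896 z [ 0.003 -0.002 -1.   ] F [ 0.2 -0.4 -0.4] w -0.000 q [-0.3  -0.14 -0.21  1.5  -0.   -0.06] []
['time_s', 'joints', 'joint_velocities', 'effort', 'ee_pos', 'tool_rot', 'wrist_force', 'moment', 'width']
```

View pics/w28.png

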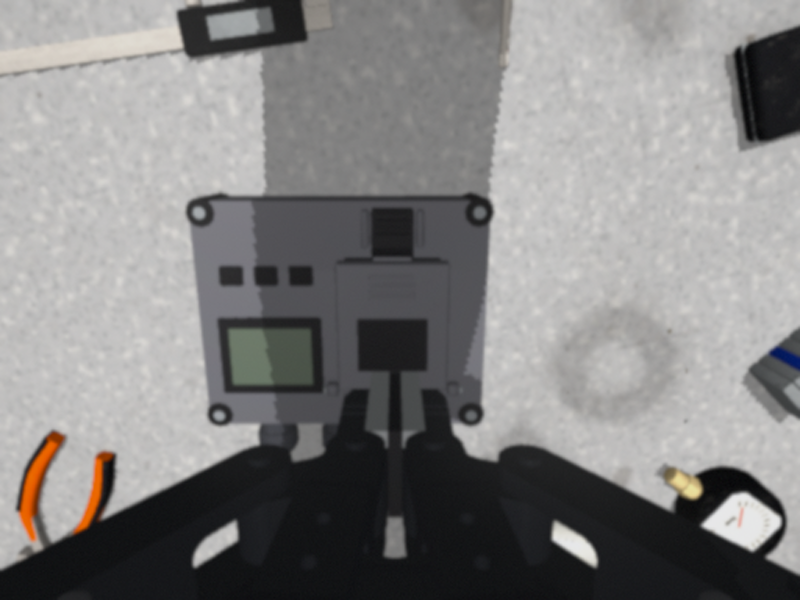

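View pics/c28.png

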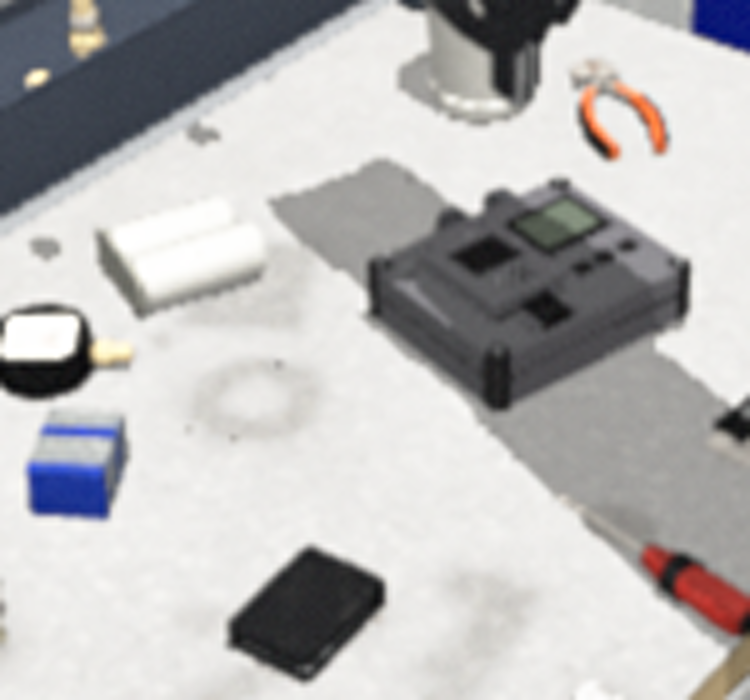

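Lid level and latched, catch home, the robot clear. Handing in.

```bash
python3 -c "
from cell import *
print(sign_off())"
```

```text
the job is handed in; nothing more can be done
None
```

The battery is in the bay, the lid clicked in under the catch, and I handed the job in at about 33.5 s of the 69 s.

- **Battery:** It lies flat on the bay floor (contact felt at about 42 mm) with its terminals towards the contact slot. A first overhead picture showed it about 0.8 mm short of the slot, so I regripped it and nudged it about 1.5 mm towards the hinge. The picture after that showed the terminals up against the contacts.
- **Lid:** I swung it over from behind and pressed at the ribs in small steps. Readings stayed at or below 13.5 N upward, or about 15 N in total with the sideways part. The force then fell to near zero at the click, and I pressed it home against the gasket at about 10 N.
- **Last checks:** After I backed away, the pictures showed the lid level and staying shut, the catch slider back home, and the other two packs apparently where they lay. The state gives no lid or catch reading, so the latch is confirmed by the force drop and the pictures only.

**What disagreed or failed:**
- **Tool length:** The reported TCP sat about 21 mm below the real fingertips (found by touching the bench). My first grasp therefore closed on air above the battery, and I corrected all later heights for it.
- **Regrip:** The first try closed over the battery's top and rested on it at about 7 N. A picture showed the battery had not moved.
- **Battery position in hand:** The wrist and side cameras differed by 2–3 mm along its length, which is why I made the extra nudge.

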